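# Sort tube racks by cap colour into the transport trays

### The arm

A 7-joint arm with a two-finger parallel gripper is mounted at the origin on the work surface. World frame = base frame: x ahead of the robot, y to its left, z up, the work surface at z = 0. Lengths are in m, angles in rad, forces in N, time in s.
With the tool pointing down it reaches from about 0.4 to 0.85 m from the base axis. Payload 10.4 kg.
Tool frame: the origin (TCP) lies midway between the tips of the shut fingers; the grasp point (between the pads) lies 19 mm behind it; z points along the fingers, y is the direction in which the jaws open and shut (so a half turn about z gives the same grasp; the last joint's range is limited). The gripper opens to 85 mm and grips with 20 to 120 N. Pads are 22 mm wide; open, the fingers measure 114 mm over their backs; the gripper's body (76 mm by 85 mm) begins 54 mm behind the grasp point. The pads swing forward as they close: fully open they stand 13 mm farther back than shut.
Start: joints at [-1.26, 0.332, -0.065, 1.46, 0.022, 1.35, -0.088], TCP at [0.205, 0.591, 0.231] pointing down, gripper open.
Joint ranges: [-2.6, 2.6], [-0.5, 2.12], [-1.47, 1.34], [0.16, 2.42], [-1.27, 4.41], [0.06, 2.06], [-2.6, 2.6]. Speed limits (rad/s): [2.22, 2.22, 2.79, 2.79, 3.14, 3.14, 3.14].

### API

Orientations are given as a unit quaternion [x, y, z, w].
In Python, from workcell import get_obs, camera, calibration, hand_in gives the robot as it stands.
- The arm moves only by the shell command python3 -m handwheel 'ROWS' [FORCE]. ROWS is JSON, a list of rows, each an object with "jaw": the finger opening in mm, from 0 to 85.4; "delta_pos": the shift along the tool's x, y, z scaled (see below), a list of three; "turn": the turn about the tool's z scaled (see below). In form: [{"jaw": jaw, "delta_pos": [tx, ty, tz], "turn": turn}, ...]. A call has 1 to 10 rows; each row is the pose to reach, as a shift and turn from the pose commanded when the call began, along the tool's axes at that moment, turning the shorter way round; what a row does not reach only later rows make up. The controller multiplies each number of a shift by 1 m and each number of a turn by pi rad. A row lasts 1/12 s, in which the tool goes at most 41.7 mm and 7.16 degrees, less where a joint would pass 70% of its speed; a pose out of reach is approached as far as the arm can. A call with a number of a shift or a turn outside -1 to 1 is refused whole. A call with a gripper value outside its range is refused whole. The fingers move at their own pace and stop on an object; FORCE is the grip in N (left out, the last holds). Time passes only in rows, so rows that repeat a pose let the fingers close. It gives the time, the measured TCP pose, the force and the opening at its end, in the units of the state.
- get_obs(): the state, without advancing time (a new reading comes with each control period).
- camera(name): name is "scene" or "top"; returns the picture (384x512x3 uint8, red, green, blue); there is no depth.
- calibration(name): a dict with "mtx" (3x3 intrinsics, pixels), "rvec" (rotation vector, rad) and "tvec" (3), from world to camera coordinates, as OpenCV has them. Camera axes: x right, y down, z forward; pixel columns grow to the right and rows downward; lengths in m; the calibration is good to about 2 mm. A picture is of the moment at which its call begins. calibration takes no time and is no camera call.
- hand_in(): hands the job in, once; it reports no verdict.
The state is a dict: "clock": time; "joint_pos": joint angles; "joint_velocities": joint speeds; "tau": joint torques, N m; "position": TCP position; "ee_rot": TCP orientation; "ft_force": force on the tool from outside, world axes, zero at the start; "torque": the same for the moment, N m; "grip_width": opening from 0.0 (shut) to 1.0 (fully open).
Only numpy, scipy, OpenCV 4.12 (cv2) and the standard library are available. Lean on these libraries where they do the work, as an engineer would, in place of code of your own. Each camera call takes 0.05 s, during which the arm holds its last target.

### The job

Sort the four small racks of sample tubes into the transport trays by cap colour, whatever colour the rack itself is: both red-capped racks into the red tray, one behind the other, the yellow-capped rack into the yellow tray and the purple-capped rack into the purple tray. Set each rack down gently and upright, flat on the floor of its tray, without dropping it or tipping it over, and leave the specimen pot, the label roll and the scanner where they are.

Things in the scene. Friction and masses are not known exactly. Their poses are not given: they have to be found in the camera images.
- red_white_mid (a point): a small solid block rack, 64 mm long (its x axis) x 44 mm wide (its y axis), flat sides up to 58 mm, holding upright six capped sample tubes in two rows of three; the red caps (16 mm across) top out 84 mm above its underside and stand inside the block's outline. White block, red caps. About 0.2 kg. Origin at its centre, 42 mm above its underside; z is up; x and y level. Grasp it from above across the 44 mm width, on the block's flat sides
- red_blue_mid (a point): a small solid block rack, 64 mm long (its x axis) x 44 mm wide (its y axis), flat sides up to 58 mm, holding upright five capped sample tubes in two rows of three places (one end place is empty); the red caps (16 mm across) top out 84 mm above its underside and stand inside the block's outline. Blue block, red caps. About 0.2 kg. Origin at its centre, 42 mm above its underside; z is up; x and y level. Grasp it from above across the 44 mm width, on the block's flat sides
- yellow_grey_mid (a point): a small solid block rack, 64 mm long (its x axis) x 44 mm wide (its y axis), flat sides up to 58 mm, holding upright six capped sample tubes in two rows of three; the yellow caps (16 mm across) top out 84 mm above its underside and stand inside the block's outline. Dark grey block, yellow caps. About 0.2 kg. Origin at its centre, 42 mm above its underside; z is up; x and y level. Grasp it from above across the 44 mm width, on the block's flat sides
- purple_white_mid (a point): a small solid block rack, 64 mm long (its x axis) x 44 mm wide (its y axis), flat sides up to 58 mm, holding upright six capped sample tubes in two rows of three; the purple caps (16 mm across) top out 84 mm above its underside and stand inside the block's outline. White block, purple caps. About 0.2 kg. Origin at its centre, 42 mm above its underside; z is up; x and y level. Grasp it from above across the 44 mm width, on the block's flat sides
- tray_red: fixed shallow open tray of plain red plastic, outside 180 mm long (its x axis) x 78 mm wide (its y axis), inside 172 x 70 mm, walls 4 mm thick, floor 4 mm above the bench, rim 18 mm above the bench. Holds up to two racks one behind the other along its length. Origin on the bench under its centre; z is up
- tray_yellow: fixed shallow open tray of plain yellow plastic, outside 180 mm long (its x axis) x 78 mm wide (its y axis), inside 172 x 70 mm, walls 4 mm thick, floor 4 mm above the bench, rim 18 mm above the bench. Holds up to two racks one behind the other along its length. Origin on the bench under its centre; z is up
- tray_purple: fixed shallow open tray of plain purple plastic, outside 180 mm long (its x axis) x 78 mm wide (its y axis), inside 172 x 70 mm, walls 4 mm thick, floor 4 mm above the bench, rim 18 mm above the bench. Holds up to two racks one behind the other along its length. Origin on the bench under its centre; z is up
- pot_mid (a point): bystander: white specimen pot with a teal screw lid, 47 mm across, 64 mm tall, standing; origin at its centre, 32 mm up. Loose; leave it alone
- label_roll_mid (a point): bystander: roll of white paper labels lying flat, 76 mm across, 32 mm tall; origin at its centre, 16 mm up. Loose; leave it alone
- scanner_mid (a point): bystander: hand-held code scanner lying on its side, a light grey pistol shape with a black nose, all within 105 mm of its origin, up to 50 mm tall; origin near its middle, 22 mm up. Loose; leave it alone

How it is judged:
At the end, for the whole second after the job is handed in: Each rack stands released and at rest inside the walls of the tray of its cap colour, flat on the tray's floor (centre 42 to 50 mm above the bench, leaning less than 0.08 rad); both red-capped racks are in the red tray (x of red_white_mid in the frame of tray_red between -0.066 and 0.066 m and y of red_white_mid in the frame of tray_red between -0.016 and 0.016 m and z of red_white_mid in the frame of tray_red between 0.042 and 0.05 m and angle between each of red_white_mid, red_blue_mid, yellow_grey_mid, purple_white_mid's own z axis and vertical below 0.08 rad and linear speed of each of red_white, red_blue, yellow_grey, purple_white below 0.02 m/s and angular speed of each of red_white, red_blue, yellow_grey, purple_white below 0.2 rad/s and x of red_blue_mid in the frame of tray_red between -0.066 and 0.066 m and y of red_blue_mid in the frame of tray_red between -0.016 and 0.016 m and z of red_blue_mid in the frame of tray_red between 0.042 and 0.05 m and x of yellow_grey_mid in the frame of tray_yellow between -0.066 and 0.066 m and y of yellow_grey_mid in the frame of tray_yellow between -0.016 and 0.016 m and z of yellow_grey_mid in the frame of tray_yellow between 0.042 and 0.05 m and x of purple_white_mid in the frame of tray_purple between -0.066 and 0.066 m and y of purple_white_mid in the frame of tray_purple between -0.016 and 0.016 m and z of purple_white_mid in the frame of tray_purple between 0.042 and 0.05 m); the robot touches nothing.
It fails at once if a rack of tubes is tipped over (leans more than about 30 degrees) (angle between any of red_white_mid, red_blue_mid, yellow_grey_mid, purple_white_mid's own z axis and vertical above 0.5 rad).
It fails at once if a rack is dropped: it moves faster than 0.65 m/s (a free fall of about 2 cm) with no finger on it ((linear speed of red_white above 0.65 m/s and contact force between the fingers and red_white below 0.05 N) or (linear speed of red_blue above 0.65 m/s and contact force between the fingers and red_blue below 0.05 N) or (linear speed of yellow_grey above 0.65 m/s and contact force between the fingers and yellow_grey below 0.05 N) or (linear speed of purple_white above 0.65 m/s and contact force between the fingers and purple_white below 0.05 N)).
It fails at once if the specimen pot, label roll or scanner is moved by more than 2 cm or knocked over (distance of any of pot_mid, label_roll_mid, scanner_mid from where it was at the start of the episode above 0.02 m).
It also fails if it takes over 115 s, if anything falls off the work surface, if the arm or the gripper's body presses on something with over 40 N, if the wrist force passes 120 N, or if a joint passes its speed limit or range.

## Working session

There is one attempt and no reset: what is moved stays moved. The work goes in short steps, Python scripts to look and compute and a shell command to move; the robot and the scene stay as the last step left them, time stands still between calls to the robot, and variables do not carry over. Pictures are saved under pics/ and viewed, and the job is handed in when it is done.

```bash
mkdir -p pics; ls; python3 - <<'E'
from workcell import *
import cv2
print(get_obs())
for n in("scene","top"):
    cv2.imwrite(f"pics/{n}0.png",camera(n)[:,:,::-1]); print(n,calibration(n))
E
```

```text
pics
{'clock': 0.0, 'joint_pos': array([-1.25957381,  0.33287595, -0.06473832,  1.46096264,  0.0215993 ,
        1.3499017 , -0.08850951]), 'joint_velocities': array([-2.46713328e-04,  8.40368938e-04, -1.01953741e-03,  6.32192254e-05,
        1.53206965e-03,  1.07097538e-04, -7.23170023e-04]), 'tau': array([ 7.28466403e-04, -6.25444221e+01,  4.90182603e-02, -3.91599476e+01,
        1.60444347e-02,  9.96953342e-03, -6.76811247e-07]), 'position': array([0.20464263, 0.59013784, 0.23050331]), 'ee_rot': array([ 1.66113618e-01,  9.86106353e-01, -7.19918144e-04, -9.33271560e-05]), 'ft_force': array([ 0.52015843, -0.13092748,  0.35721978]), 'torque': array([-0.00538795, -0.01356269, -0.0170212 ]), 'grip_width': 0.9994139664100873}
scene {'mtx': array([[415.5531365 ,   0.        , 259.86119224],
       [  0.        , 415.5531365 , 182.16636063],
       [  0.        ,   0.        ,   1.        ]]), 'rvec': array([ 1.95372576,  1.08824868, -0.57757189]), 'tvec': array([-0.32034151, -0.21867387,  1.46508087])}
top {'mtx': array([[425.18137386,   0.        , 248.25860544],
       [  0.        , 425.18137386, 186.13166562],
       [  0.        ,   0.        ,   1.        ]]), 'rvec': array([ 2.1450293 , -2.12008222,  0.22167962]), 'tvec': array([0.00214806, 0.57926576, 1.07930193])}
```

View pics/scene0.png

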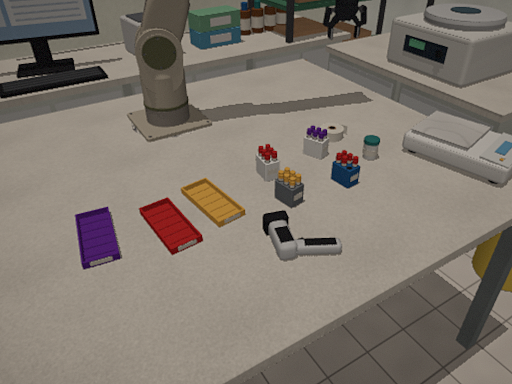

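View pics/top0.png

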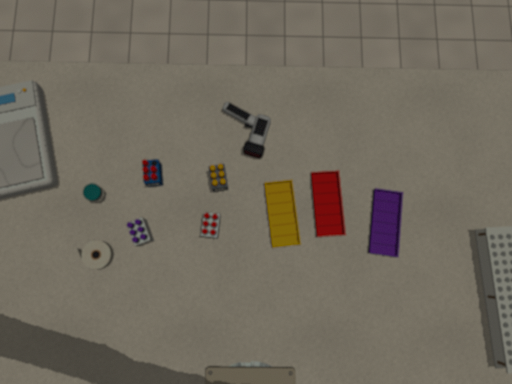

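```bash
cat > h.py <<'E'
from workcell import *
import cv2, numpy as np
def ray(n,uv,z):
    c=calibration(n);R=cv2.Rodrigues(c["rvec"])[0];C=-R.T@c["tvec"]
    uv=np.atleast_2d(np.float64(uv)); d=np.c_[uv,np.ones(len(uv))]@np.linalg.inv(c["mtx"]).T@R
    return C+d*((z-C[2])/d[:,2])[:,None]
def proj(n,P):
    c=calibration(n);return cv2.projectPoints(np.float64(P),c["rvec"],c["tvec"],c["mtx"],None)[0][:,0]
def hsv(im): return cv2.cvtColor(im,cv2.COLOR_RGB2HSV)
E
python3 - <<'E'
from h import *
im=cv2.imread("pics/top0.png")
cv2.imwrite("pics/crop0.png",cv2.resize(im[150:250,70:230],None,fx=5,fy=5,interpolation=cv2.INTER_CUBIC))
h=cv2.cvtColor(im,cv2.COLOR_BGR2HSV)
masks={'red':((h[...,0]<6)|(h[...,0]>174)),'yel':(h[...,0]>14)&(h[...,0]<28),'pur':(h[...,0]>120)&(h[...,0]<150)}
for k,m in masks.items():
    m=(m&(h[...,1]>130)&(h[...,2]>50)).astype(np.uint8)
    n,l,s,c=cv2.connectedComponentsWithStats(m)
    for i in range(1,n):
        if s[i,4]<8: continue
        if s[i,4]>800:
            pts=cv2.findContours((l==i).astype(np.uint8),0,1)[0][0]
            w=ray("top",pts[:,0,:],0.018)[:,:2].astype(np.float32)
            print(k,'TRAY',s[i],cv2.minAreaRect(w*1000))
        else: print(k,c[i].round(1),s[i,4],ray("top",c[i],0.084)[0].round(4))
E
```

```text
red [145.  169.6] 84 [0.6136 0.2783 0.084 ]
red [153.4 172.3] 47 [0.6069 0.2563 0.084 ]
red TRAY [ 311  171   34   66 1840] ((542.4214477539062, -209.28208923339844), (178.31527709960938, 79.02403259277344), 4.201567649841309)
red [206.2 215.2] 20 [0.4963 0.1162 0.084 ]
red [214.4 216.3] 19 [0.494  0.0954 0.084 ]
red [205.  223.1] 20 [0.4762 0.1187 0.084 ]
red [213.4 224. ] 17 [0.4742 0.0975 0.084 ]
red [204.2 230.8] 19 [0.4565 0.1204 0.084 ]
red [212.5 231.9] 15 [0.4542 0.0991 0.084 ]
yel [213.3 175.3] 103 [0.6011 0.1007 0.084 ]
yel [221.2 174.1] 95 [0.6045 0.0803 0.084 ]
yel TRAY [ 264  180   37   68 1866] ((513.8218994140625, -83.42503356933594), (178.9969940185547, 78.48091888427734), 7.011533260345459)
pur TRAY [ 369  190   33   66 1707] ((491.98828125, -366.26055908203125), (75.56082916259766, 173.91114807128906), 82.54560089111328)
pur [137.8 221.8] 13 [0.4776 0.2893 0.084 ]
pur [129.9 224.9] 14 [0.4695 0.3086 0.084 ]
pur [140.3 229. ] 13 [0.4593 0.2818 0.084 ]
pur [132.5 232. ] 12 [0.4515 0.3011 0.084 ]
pur [143.  236.3] 14 [0.4411 0.274  0.084 ]
pur [135.1 239.4] 15 [0.433  0.2935 0.084 ]
```

View pics/crop0.png

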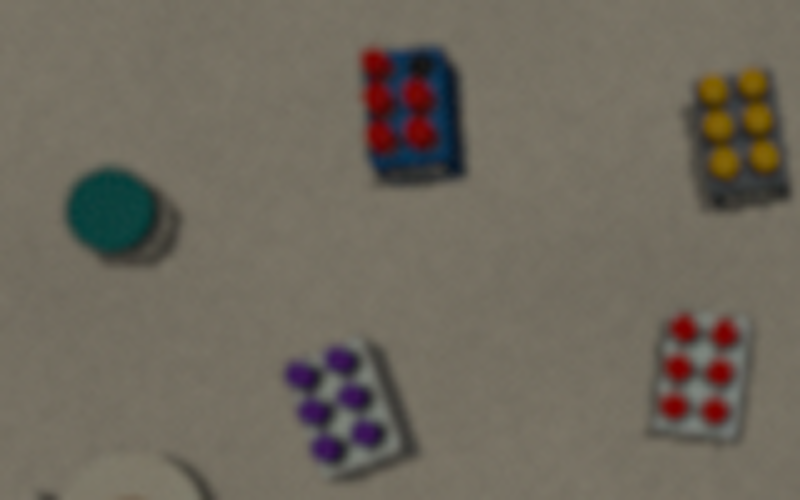

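```bash
cat >> h.py <<'E'
def caps(im,col,box,k):
    "cap centres by kmeans of colour pixels in box x0,y0,x1,y1"
    h=hsv(im);H=h[...,0]
    m={'red':(H<6)|(H>174),'yel':(H>14)&(H<28),'pur':(H>120)&(H<150)}[col]&(h[...,1]>130)&(h[...,2]>50)
    y,x=np.nonzero(m); s=(x>=box[0])&(x<=box[2])&(y>=box[1])&(y<=box[3])
    p=np.float32(np.c_[x,y][s])
    return cv2.kmeans(p,k,None,(3,100,1e-3),20,cv2.KMEANS_PP_CENTERS)[2]
E
python3 - <<'E'
from h import *
cv2.setRNGSeed(1)
im=cv2.imread("pics/top0.png")[:,:,::-1].copy()
for n,c,b,k in [('RW','red',(198,208,222,240),6),('RB','red',(138,155,165,185),5),('Y','yel',(205,160,232,192),6),('P','pur',(122,215,152,248),6)]:
    w=ray("top",caps(im,c,b,k),.082)[:,:2]
    if k==6:
        # long axis by point spread
        u,s,v=np.linalg.svd(w-w.mean(0)); a=np.degrees(np.arctan2(v[0,1],v[0,0]))
        a=(a+90)%180-90
        print(n,w.mean(0).round(4),a.round(1),s.round(4))
    else: 
        print(n,w.round(4)); r=cv2.minAreaRect((w*1000).astype(np.float32)); print(r)
# pot, roll, scanner approx
for n,uv,z in [('pot',(92.5,191.5),.064),('roll',(96,254),.032),('scan',[(255,153),(243,153),(262,157),(225,105),(268,120)],.03)]: print(n,ray("top",uv,z).round(3))
E
```

```text
RW [0.4754 0.108 ] -5.3 [0.0401 0.026 ]
RB [[0.5949 0.2766]
 [0.6324 0.2808]
 [0.6166 0.2577]
 [0.5976 0.2557]
 [0.6137 0.2788]]
((614.7573852539062, 268.2120361328125), (37.70556640625, 21.246591567993164), 6.136066913604736)
Y [0.6037 0.0907] 10.2 [0.038  0.0254]
P [0.4555 0.2919] 22.7 [0.0396 0.0257]
pot [[0.557 0.416 0.064]]
roll [[0.397 0.406 0.032]]
scan [[ 0.677 -0.009  0.03 ]
 [ 0.677  0.024  0.03 ]
 [ 0.666 -0.029  0.03 ]
 [ 0.816  0.076  0.03 ]
 [ 0.774 -0.045  0.03 ]]
```

```bash
cat > plan.py <<'E'
import sys,numpy as np
from scipy.spatial.transform import Rotation as Ro
from workcell import get_obs
o=get_obs();R=Ro.from_quat(o["ee_rot"])
x,y,z,yaw=map(float,sys.argv[1:5])
d=R.inv().apply(np.array([x,y,z])-o["position"])
m=R.as_matrix();cur=np.degrees(np.arctan2(m[1,1],m[0,1]))
t=(yaw+90-cur+90)%180-90
print("delta",d.round(4),"turn",round(-t/180,4),"rows~",max(np.linalg.norm(d)/.0417,abs(t)/7.16).round(1),"tilt",m[:,2].round(3),"pos",o["position"].round(4),"F",o["ft_force"].round(1),"w",round(o["grip_width"]*85.4,1),"t",o["clock"],"J",o["joint_pos"].round(2))
E
python3 plan.py 0.475 0.108 0.2 -5.3
```

```text
delta [-0.4134 -0.367   0.0311] turn -0.0768 rows~ 13.3 tilt [-0.    -0.001 -1.   ] pos [0.2047 0.5902 0.2306] F [ 0.4  0.1 -0.6] w 85.5 t 0.1 J [-1.26  0.33 -0.06  1.46  0.02  1.35 -0.09]
```

```bash
r='{"jaw":85,"delta_pos":[-0.413,-0.367,0.031],"turn":-0.077}'
python3 -m handwheel '[{"jaw":85,"delta_pos":[-0.413,-0.367,0.031],"turn":-0.077},{"jaw":85,"delta_pos":[-0.413,-0.367,0.031],"turn":-0.077},{"jaw":85,"delta_pos":[-0.413,-0.367,0.031],"turn":-0.077},{"jaw":85,"delta_pos":[-0.413,-0.367,0.031],"turn":-0.077},{"jaw":85,"delta_pos":[-0.413,-0.367,0.031],"turn":-0.077},{"jaw":85,"delta_pos":[-0.413,-0.367,0.031],"turn":-0.077},{"jaw":85,"delta_pos":[-0.413,-0.367,0.031],"turn":-0.077},{"jaw":85,"delta_pos":[-0.413,-0.367,0.031],"turn":-0.077},{"jaw":85,"delta_pos":[-0.413,-0.367,0.031],"turn":-0.077},{"jaw":85,"delta_pos":[-0.413,-0.367,0.031],"turn":-0.077}]' 40
python3 plan.py 0.475 0.108 0.2 -5.3
```

```text
clock: 0.93
position: [0.4084, 0.2255, 0.2078]
ee_rot: [0.046, 0.999, 0.0, -0.0]
ft_force: [0.9, 0.7, -0.1]
grip_width: 0.996
delta [-0.0771 -0.1109  0.0078] turn 0.0002 rows~ 3.2 tilt [-0.  0. -1.] pos [0.4084 0.2255 0.2078] F [ 0.9  0.7 -0.1] w 85.1 t 0.9333 J [-0.8  -0.01  0.19  1.9   0.    1.25  0.88]
```

```bash
python3 -m handwheel '[{"jaw":85,"delta_pos":[-0.05,-0.09,0],"turn":0},{"jaw":85,"delta_pos":[-0.05,-0.09,0],"turn":0},{"jaw":85,"delta_pos":[-0.05,-0.09,0],"turn":0},{"jaw":85,"delta_pos":[-0.05,-0.09,0],"turn":0},{"jaw":85,"delta_pos":[-0.05,-0.09,0],"turn":0},{"jaw":85,"delta_pos":[-0.05,-0.09,0],"turn":0}]'
python3 plan.py 0.475 0.108 0.1 -5.3
```

```text
clock: 1.43
position: [0.4491, 0.1341, 0.2077]
ee_rot: [0.046, 0.999, 0.0, -0.0]
ft_force: [-0.7, 1.1, -0.2]
grip_width: 0.992
delta [-0.0282 -0.0236  0.1077] turn 0.0004 rows~ 2.7 tilt [-0.001  0.    -1.   ] pos [0.4491 0.1341 0.2077] F [-0.7  1.1 -0.2] w 84.8 t 1.4333 J [-0.69 -0.01  0.3   1.9   0.    1.25  1.09]
```

```bash
python3 -m handwheel '[{"jaw":85,"delta_pos":[-0.027,-0.022,0.02],"turn":0},{"jaw":85,"delta_pos":[-0.027,-0.022,0.05],"turn":0},{"jaw":85,"delta_pos":[-0.027,-0.022,0.08],"turn":0},{"jaw":85,"delta_pos":[-0.027,-0.022,0.08],"turn":0},{"jaw":85,"delta_pos":[-0.027,-0.022,0.08],"turn":0},{"jaw":85,"delta_pos":[-0.027,-0.022,0.08],"turn":0}]'
python3 plan.py 0.475 0.108 0.022 -5.3
python3 - <<'E'
from h import *
cv2.imwrite("pics/t1.png",cv2.resize(camera("top")[150:270,130:290,::-1],None,fx=5,fy=5))
cv2.imwrite("pics/s1.png",cv2.resize(camera("scene")[80:230,180:400,::-1],None,fx=3.6,fy=3.6))
E
```

```text
clock: 1.93
position: [0.4748, 0.1101, 0.1294]
ee_rot: [0.045, 0.999, 0.0, 0.001]
ft_force: [-0.2, -0.4, -0.1]
grip_width: 0.992
delta [-0.0003 -0.0022  0.1074] turn 0.0007 rows~ 2.6 tilt [ 0.001  0.001 -1.   ] pos [0.4748 0.1101 0.1294] F [-0.2 -0.4 -0.1] w 84.7 t 1.9333 J [-0.65  0.11  0.35  1.96 -0.04  1.08  1.2 ]
```

View pics/s1.png

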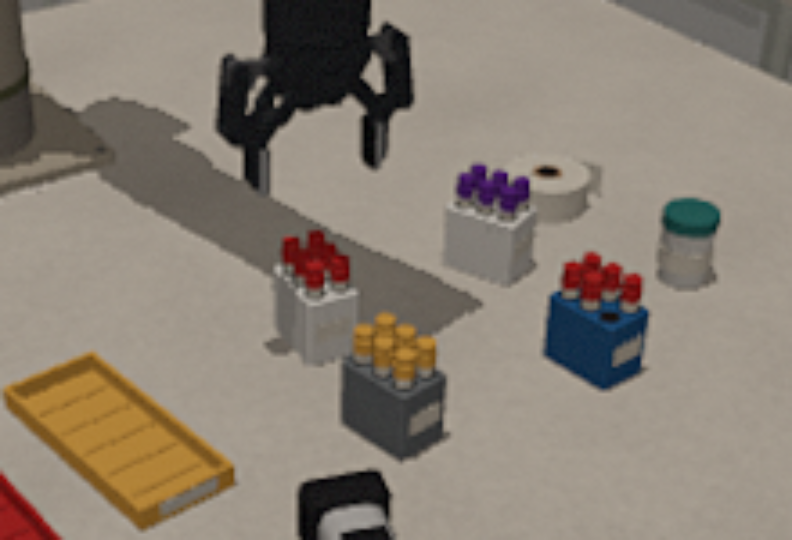

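View pics/t1.png

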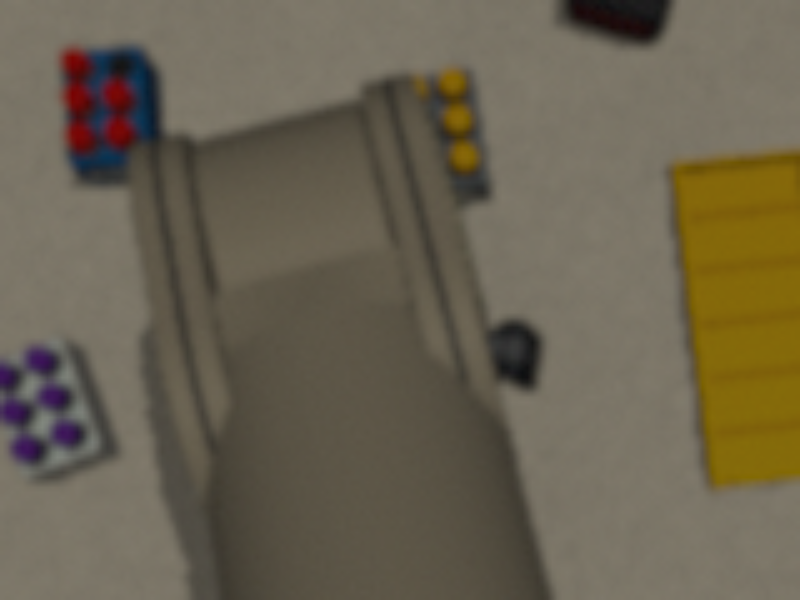

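In the scene crop the open fingers (260,180 and 375,150) straddle the white, red-capped rack (315,290). The top view is blocked by the wrist. Descending.

```bash
python3 -m handwheel '[{"jaw":85,"delta_pos":[0,-0.002,0.03],"turn":0},{"jaw":85,"delta_pos":[0,-0.002,0.05],"turn":0},{"jaw":85,"delta_pos":[0,-0.002,0.07],"turn":0},{"jaw":85,"delta_pos":[0,-0.002,0.09],"turn":0},{"jaw":85,"delta_pos":[0,-0.002,0.107],"turn":0},{"jaw":85,"delta_pos":[0,-0.002,0.107],"turn":0},{"jaw":85,"delta_pos":[0,-0.002,0.107],"turn":0},{"jaw":85,"delta_pos":[0,-0.002,0.107],"turn":0}]'
python3 plan.py 0.475 0.108 0.022 -5.3
```

```text
clock: 2.7
position: [0.4753, 0.1075, 0.0226]
ee_rot: [0.046, 0.999, 0.001, 0.001]
ft_force: [0.0, -0.2, 1.0]
grip_width: 0.993
delta [0.0004 0.0005 0.0006] turn 0.0002 rows~ 0.0 tilt [ 0.002  0.001 -1.   ] pos [0.4753 0.1075 0.0226] F [ 0.  -0.2  1. ] w 84.8 t 2.7 J [-0.62  0.27  0.33  2.05 -0.12  0.84  1.26]
```

```bash
python3 -m handwheel '[{"jaw":60,"delta_pos":[0,0,0],"turn":0},{"jaw":50,"delta_pos":[0,0,0],"turn":0},{"jaw":45,"delta_pos":[0,0,0],"turn":0},{"jaw":35,"delta_pos":[0,0,0],"turn":0},{"jaw":35,"delta_pos":[0,0,0],"turn":0},{"jaw":35,"delta_pos":[0,0,0],"turn":0},{"jaw":35,"delta_pos":[0,0,0],"turn":0},{"jaw":35,"delta_pos":[0,0,0],"turn":0}]' 40
python3 - <<'E'
from h import *
cv2.imwrite("pics/s2.png",cv2.resize(camera("scene")[80:230,180:400,::-1],None,fx=3.6,fy=3.6))
E
```

```text
clock: 3.37
position: [0.4748, 0.1075, 0.0218]
ee_rot: [0.046, 0.999, 0.001, 0.001]
ft_force: [-1.5, 0.9, 5.4]
grip_width: 0.509
```

View pics/s2.png

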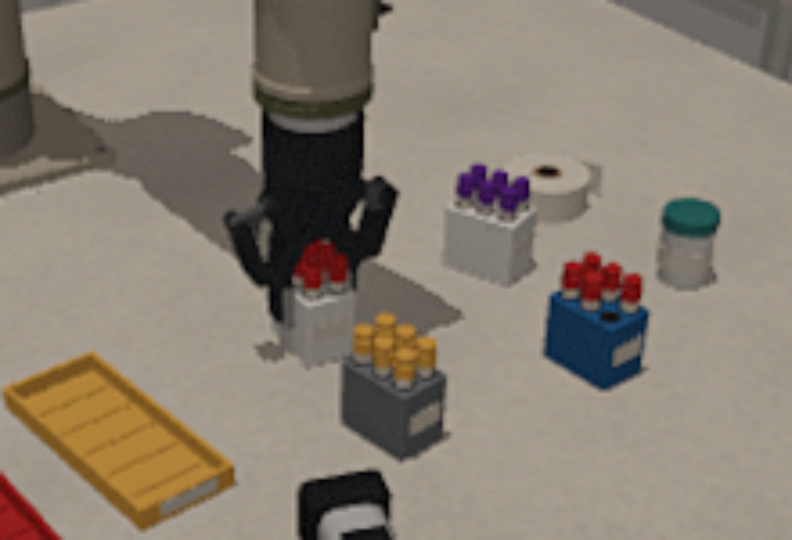

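The scene crop shows the rack centred between the closed fingers, at 43.5 mm opening. Lifting.

```bash
python3 -m handwheel '[{"jaw":35,"delta_pos":[0,0,-0.01],"turn":0},{"jaw":35,"delta_pos":[0,0,-0.03],"turn":0},{"jaw":35,"delta_pos":[0,0,-0.06],"turn":0},{"jaw":35,"delta_pos":[0,0,-0.09],"turn":0},{"jaw":35,"delta_pos":[0,0,-0.1],"turn":0},{"jaw":35,"delta_pos":[0,0,-0.1],"turn":0},{"jaw":35,"delta_pos":[0,0,-0.1],"turn":0}]' 
python3 plan.py 0.4995 -0.2125 0.122 4.2
```

```text
clock: 4.0
position: [0.4741, 0.107, 0.1208]
ee_rot: [0.046, 0.999, 0.0, 0.0]
ft_force: [-0.8, -0.4, -3.3]
grip_width: 0.51
delta [-0.0546 -0.3158 -0.0013] turn -0.0525 rows~ 7.7 tilt [ 0.  0. -1.] pos [0.4741 0.107  0.1208] F [-0.8 -0.4 -3.3] w 43.5 t 4.0 J [-0.65  0.12  0.35  1.97 -0.05  1.06  1.21]
```

```bash
python3 -m handwheel '[{"jaw":35,"delta_pos":[-0.003,-0.015,0],"turn":-0.003},{"jaw":35,"delta_pos":[-0.008,-0.045,0],"turn":-0.008},{"jaw":35,"delta_pos":[-0.014,-0.08,0],"turn":-0.015},{"jaw":35,"delta_pos":[-0.02,-0.12,0],"turn":-0.02},{"jaw":35,"delta_pos":[-0.028,-0.16,0],"turn":-0.028},{"jaw":35,"delta_pos":[-0.035,-0.2,0],"turn":-0.035},{"jaw":35,"delta_pos":[-0.042,-0.24,0],"turn":-0.042},{"jaw":35,"delta_pos":[-0.047,-0.27,0],"turn":-0.047},{"jaw":35,"delta_pos":[-0.052,-0.3,0],"turn":-0.052},{"jaw":35,"delta_pos":[-0.055,-0.315,0],"turn":-0.052}]'
python3 plan.py 0.4995 -0.2125 0.122 4.2
```

```text
clock: 4.83
position: [0.4982, -0.2158, 0.119]
ee_rot: [-0.034, 0.999, -0.001, -0.002]
ft_force: [-0.6, -0.8, -1.6]
grip_width: 0.51
delta [-0.0015  0.0032 -0.003 ] turn -0.0015 rows~ 0.1 tilt [-0.003 -0.001 -1.   ] pos [ 0.4982 -0.2158  0.119 ] F [-0.6 -0.8 -1.6] w 43.6 t 4.8333 J [-0.19  0.27  0.59  1.84 -0.17  1.08  2.11]
```

```bash
python3 -m handwheel '[{"jaw":35,"delta_pos":[-0.001,0.001,0],"turn":0},{"jaw":35,"delta_pos":[-0.001,0.001,0],"turn":0},{"jaw":35,"delta_pos":[-0.001,0.001,0],"turn":0}]'
python3 plan.py 0.4995 -0.2125 0.026 4.2
python3 - <<'E'
from h import *
cv2.imwrite("pics/s3.png",cv2.resize(camera("scene")[80:280,60:280,::-1],None,fx=3,fy=3))
E
```

```text
clock: 5.08
position: [0.5004, -0.2094, 0.1195]
ee_rot: [-0.036, 0.999, 0.0, -0.001]
ft_force: [-0.1, 0.5, -3.1]
grip_width: 0.507
delta [ 0.0009 -0.0031  0.0935] turn -0.0003 rows~ 2.2 tilt [-0.003  0.001 -1.   ] pos [ 0.5004 -0.2094  0.1195] F [-0.1  0.5 -3.1] w 43.3 t 5.0833 J [-0.2   0.27  0.59  1.84 -0.17  1.08  2.1 ]
```

View pics/s3.png

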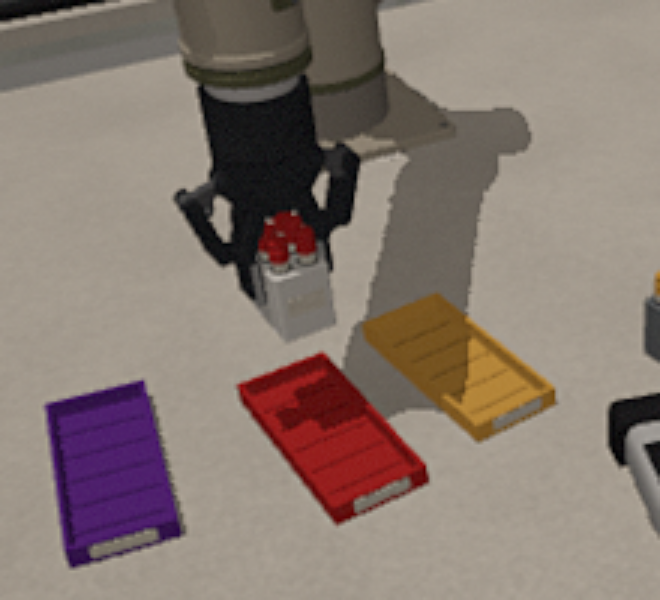

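The rack (295,300) hangs upright above the near end of the red tray. Lowering it slowly.

```bash
python3 -m handwheel '[{"jaw":35,"delta_pos":[0.001,-0.003,0.02],"turn":0},{"jaw":35,"delta_pos":[0.001,-0.003,0.04],"turn":0},{"jaw":35,"delta_pos":[0.001,-0.003,0.06],"turn":0},{"jaw":35,"delta_pos":[0.001,-0.003,0.07],"turn":0},{"jaw":35,"delta_pos":[0.001,-0.003,0.078],"turn":0},{"jaw":35,"delta_pos":[0.001,-0.003,0.084],"turn":0},{"jaw":35,"delta_pos":[0.001,-0.003,0.088],"turn":0},{"jaw":35,"delta_pos":[0.001,-0.003,0.088],"turn":0},{"jaw":35,"delta_pos":[0.001,-0.003,0.088],"turn":0}]'
python3 plan.py 0.4995 -0.2125 0.026 4.2
```

```text
clock: 5.88
position: [0.5006, -0.2138, 0.0334]
ee_rot: [-0.036, 0.999, -0.0, 0.0]
ft_force: [0.2, -0.2, -3.0]
grip_width: 0.512
delta [0.001  0.0014 0.0074] turn -0.0006 rows~ 0.2 tilt [ 0.001 -0.    -1.   ] pos [ 0.5006 -0.2138  0.0334] F [ 0.2 -0.2 -3. ] w 43.7 t 5.8833 J [-0.15  0.4   0.55  1.9  -0.26  0.91  2.17]
```

```bash
python3 -m handwheel '[{"jaw":35,"delta_pos":[0,0,0.002],"turn":0},{"jaw":35,"delta_pos":[0,0,0.004],"turn":0},{"jaw":35,"delta_pos":[0,0,0.006],"turn":0},{"jaw":35,"delta_pos":[0,0,0.007],"turn":0},{"jaw":35,"delta_pos":[0,0,0.007],"turn":0},{"jaw":35,"delta_pos":[0,0,0.007],"turn":0}]'
python3 plan.py 0.4995 -0.2125 0.026 4.2
```

```text
clock: 6.38
position: [0.5003, -0.2137, 0.0259]
ee_rot: [-0.036, 0.999, 0.0, 0.0]
ft_force: [-0.2, 0.5, -2.1]
grip_width: 0.513
delta [ 0.0007  0.0013 -0.0001] turn -0.0006 rows~ 0.0 tilt [ 0.  0. -1.] pos [ 0.5003 -0.2137  0.0259] F [-0.2  0.5 -2.1] w 43.8 t 6.3833 J [-0.14  0.41  0.55  1.91 -0.27  0.9   2.18]
```

```bash
python3 -m handwheel '[{"jaw":35,"delta_pos":[0,0,0.001],"turn":0},{"jaw":35,"delta_pos":[0,0,0.001],"turn":0},{"jaw":46,"delta_pos":[0,0,0.001],"turn":0},{"jaw":50,"delta_pos":[0,0,0.001],"turn":0},{"jaw":60,"delta_pos":[0,0,0.001],"turn":0},{"jaw":65,"delta_pos":[0,0,0.001],"turn":0},{"jaw":65,"delta_pos":[0,0,0],"turn":0},{"jaw":65,"delta_pos":[0,0,0],"turn":0}]'
python3 - <<'E'
from h import *
cv2.imwrite("pics/s4.png",cv2.resize(camera("scene")[80:280,60:280,::-1],None,fx=3,fy=3))
E
```

```text
clock: 7.05
position: [0.5004, -0.2138, 0.026]
ee_rot: [-0.036, 0.999, -0.0, 0.0]
ft_force: [-0.3, -0.5, -0.3]
grip_width: 0.764
```

View pics/s4.png

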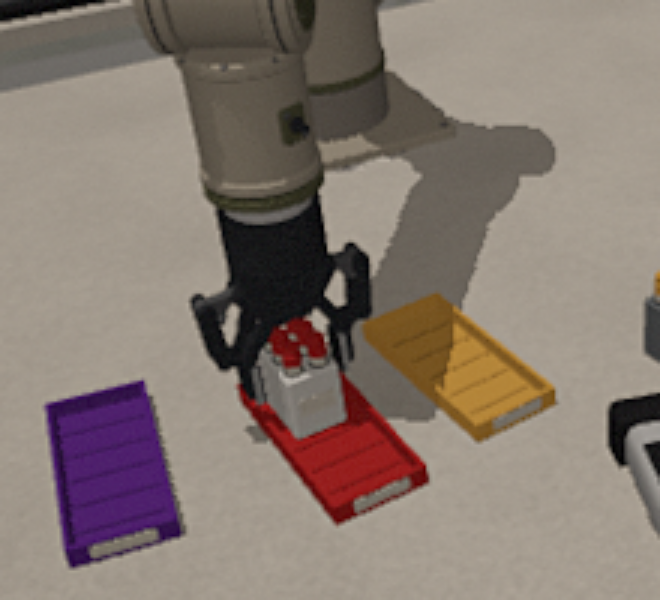

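The rack stands upright in the near half of the red tray with the fingers clear of it. Lifting.

```bash
python3 -m handwheel '[{"jaw":65,"delta_pos":[0,0,-0.02],"turn":0},{"jaw":65,"delta_pos":[0,0,-0.05],"turn":0},{"jaw":80,"delta_pos":[0,0,-0.09],"turn":0},{"jaw":85,"delta_pos":[0,0,-0.13],"turn":0},{"jaw":85,"delta_pos":[0,0,-0.15],"turn":0},{"jaw":85,"delta_pos":[0,0,-0.15],"turn":0},{"jaw":85,"delta_pos":[0,0,-0.15],"turn":0}]'
python3 plan.py 0.604 0.091 0.17 10.2
```

```text
clock: 7.68
position: [0.5009, -0.2138, 0.177]
ee_rot: [-0.036, 0.999, -0.0, 0.001]
ft_force: [0.8, 0.4, 0.4]
grip_width: 0.998
delta [-0.1246  0.2967  0.0073] turn -0.0339 rows~ 7.7 tilt [ 0.003  0.    -1.   ] pos [ 0.5009 -0.2138  0.177 ] F [0.8 0.4 0.4] w 85.2 t 7.6833 J [-0.22  0.21  0.61  1.78 -0.13  1.19  2.07]
```

```bash
python3 -m handwheel '[{"jaw":85,"delta_pos":[-0.125,0.297,0.007],"turn":-0.034},{"jaw":85,"delta_pos":[-0.125,0.297,0.007],"turn":-0.034},{"jaw":85,"delta_pos":[-0.125,0.297,0.007],"turn":-0.034},{"jaw":85,"delta_pos":[-0.125,0.297,0.007],"turn":-0.034},{"jaw":85,"delta_pos":[-0.125,0.297,0.007],"turn":-0.034},{"jaw":85,"delta_pos":[-0.125,0.297,0.007],"turn":-0.034},{"jaw":85,"delta_pos":[-0.125,0.297,0.007],"turn":-0.034},{"jaw":85,"delta_pos":[-0.125,0.297,0.007],"turn":-0.034},{"jaw":85,"delta_pos":[-0.125,0.297,0.007],"turn":-0.034},{"jaw":85,"delta_pos":[-0.125,0.297,0.007],"turn":-0.034}]'
python3 plan.py 0.604 0.091 0.12 10.2
```

```text
clock: 8.52
position: [0.6029, 0.0938, 0.1666]
ee_rot: [-0.091, 0.996, -0.0, -0.002]
ft_force: [1.0, -0.3, -0.6]
grip_width: 0.999
delta [-0.0007 -0.0029  0.0466] turn 0.0013 rows~ 1.1 tilt [-0.003 -0.001 -1.   ] pos [0.6029 0.0938 0.1666] F [ 1.  -0.3 -0.6] w 85.3 t 8.5167 J [-0.56  0.36  0.41  1.6  -0.15  1.22  1.64]
```

```bash
python3 -m handwheel '[{"jaw":85,"delta_pos":[0,-0.002,0.02],"turn":0},{"jaw":85,"delta_pos":[0,-0.002,0.04],"turn":0},{"jaw":85,"delta_pos":[0,-0.002,0.046],"turn":0},{"jaw":85,"delta_pos":[0,-0.002,0.046],"turn":0},{"jaw":85,"delta_pos":[0,-0.002,0.046],"turn":0}]'
python3 plan.py 0.604 0.091 0.022 10.2
python3 - <<'E'
from h import *
cv2.imwrite("pics/s5.png",cv2.resize(camera("scene")[80:230,180:400,::-1],None,fx=3.6,fy=3.6))
E
```

```text
clock: 8.93
position: [0.6039, 0.0886, 0.123]
ee_rot: [-0.088, 0.996, -0.0, -0.0]
ft_force: [-0.4, -0.5, 0.0]
grip_width: 0.993
delta [-0.0006  0.0024  0.101 ] turn -0.0003 rows~ 2.4 tilt [-0.001 -0.    -1.   ] pos [0.6039 0.0886 0.123 ] F [-0.4 -0.5  0. ] w 84.8 t 8.9333 J [-0.54  0.4   0.4   1.65 -0.17  1.13  1.65]
```

View pics/s5.png

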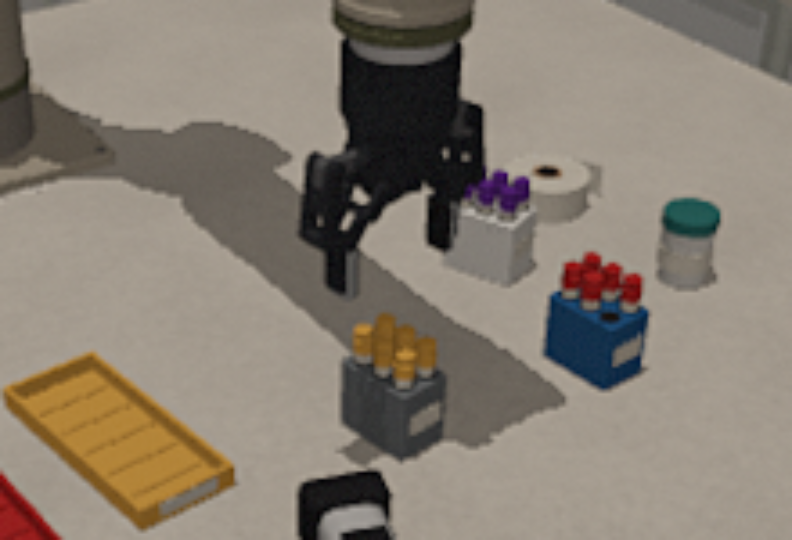

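Fingers (343,280 and 440,235) straddle the grey rack with yellow caps (395,390). Descending and closing.

```bash
python3 -m handwheel '[{"jaw":85,"delta_pos":[0,0.002,0.02],"turn":0},{"jaw":85,"delta_pos":[0,0.002,0.04],"turn":0},{"jaw":85,"delta_pos":[0,0.002,0.06],"turn":0},{"jaw":85,"delta_pos":[0,0.002,0.08],"turn":0},{"jaw":85,"delta_pos":[0,0.002,0.1],"turn":0},{"jaw":85,"delta_pos":[0,0.002,0.101],"turn":0},{"jaw":85,"delta_pos":[0,0.002,0.101],"turn":0},{"jaw":85,"delta_pos":[0,0.002,0.101],"turn":0}]'
python3 plan.py 0.604 0.091 0.022 10.2
python3 -m handwheel '[{"jaw":60,"delta_pos":[0,0,0],"turn":0},{"jaw":50,"delta_pos":[0,0,0],"turn":0},{"jaw":45,"delta_pos":[0,0,0],"turn":0},{"jaw":35,"delta_pos":[0,0,0],"turn":0},{"jaw":35,"delta_pos":[0,0,0],"turn":0},{"jaw":35,"delta_pos":[0,0,0],"turn":0},{"jaw":35,"delta_pos":[0,0,0],"turn":0}]' 40
```

```text
clock: 9.65
position: [0.6048, 0.0915, 0.0237]
ee_rot: [-0.089, 0.996, 0.0, 0.001]
ft_force: [0.1, -0.0, 0.8]
grip_width: 0.995
delta [ 0.0009 -0.0003  0.0017] turn 0.0 rows~ 0.0 tilt [ 0.002  0.001 -1.   ] pos [0.6048 0.0915 0.0237] F [ 0.1 -0.   0.8] w 84.9 t 9.65 J [-0.52  0.51  0.37  1.72 -0.22  0.95  1.69]
clock: 10.23
position: [0.6043, 0.0916, 0.0229]
ee_rot: [-0.089, 0.996, 0.0, 0.001]
ft_force: [-1.8, 0.9, 6.3]
grip_width: 0.512
```

```bash
python3 -m handwheel '[{"jaw":35,"delta_pos":[0,0,-0.01],"turn":0},{"jaw":35,"delta_pos":[0,0,-0.03],"turn":0},{"jaw":35,"delta_pos":[0,0,-0.06],"turn":0},{"jaw":35,"delta_pos":[0,0,-0.09],"turn":0},{"jaw":35,"delta_pos":[0,0,-0.1],"turn":0},{"jaw":35,"delta_pos":[0,0,-0.1],"turn":0},{"jaw":35,"delta_pos":[0,0,-0.1],"turn":0}]' 
python3 plan.py 0.514 -0.083 0.122 7
```

```text
clock: 10.82
position: [0.6034, 0.0915, 0.1216]
ee_rot: [-0.089, 0.996, 0.0, -0.0]
ft_force: [-0.8, -0.1, -2.6]
grip_width: 0.512
delta [ 0.119  -0.1559 -0.0004] turn 0.0179 rows~ 4.7 tilt [-0.  0. -1.] pos [0.6034 0.0915 0.1216] F [-0.8 -0.1 -2.6] w 43.7 t 10.8167 J [-0.55  0.4   0.4   1.65 -0.17  1.13  1.65]
```

```bash
python3 -m handwheel '[{"jaw":35,"delta_pos":[0.01,-0.015,0],"turn":0.002},{"jaw":35,"delta_pos":[0.03,-0.04,0],"turn":0.005},{"jaw":35,"delta_pos":[0.05,-0.067,0],"turn":0.008},{"jaw":35,"delta_pos":[0.07,-0.095,0],"turn":0.011},{"jaw":35,"delta_pos":[0.09,-0.12,0],"turn":0.014},{"jaw":35,"delta_pos":[0.11,-0.145,0],"turn":0.018},{"jaw":35,"delta_pos":[0.119,-0.156,0],"turn":0.018},{"jaw":35,"delta_pos":[0.119,-0.156,0],"turn":0.018},{"jaw":35,"delta_pos":[0.119,-0.156,0],"turn":0.018},{"jaw":35,"delta_pos":[0.119,-0.156,0],"turn":0.018}]'
python3 plan.py 0.514 -0.083 0.027 7
```

```text
clock: 11.65
position: [0.5142, -0.0819, 0.121]
ee_rot: [-0.062, 0.998, 0.0, -0.001]
ft_force: [0.1, 0.6, -1.9]
grip_width: 0.508
delta [ 0.0002 -0.0011  0.094 ] turn 0.0003 rows~ 2.3 tilt [-0.001  0.    -1.   ] pos [ 0.5142 -0.0819  0.121 ] F [ 0.1  0.6 -1.9] w 43.4 t 11.65 J [-0.38  0.21  0.51  1.89 -0.11  1.07  1.86]
```

```bash
python3 -m handwheel '[{"jaw":35,"delta_pos":[0,-0.001,0.02],"turn":0},{"jaw":35,"delta_pos":[0,-0.001,0.04],"turn":0},{"jaw":35,"delta_pos":[0,-0.001,0.06],"turn":0},{"jaw":35,"delta_pos":[0,-0.001,0.07],"turn":0},{"jaw":35,"delta_pos":[0,-0.001,0.078],"turn":0},{"jaw":35,"delta_pos":[0,-0.001,0.084],"turn":0},{"jaw":35,"delta_pos":[0,-0.001,0.087],"turn":0},{"jaw":35,"delta_pos":[0,-0.001,0.087],"turn":0},{"jaw":35,"delta_pos":[0,-0.001,0.087],"turn":0}]'
python3 plan.py 0.514 -0.083 0.027 7
python3 - <<'E'
from h import *
cv2.imwrite("pics/s6.png",cv2.resize(camera("scene")[80:280,60:280,::-1],None,fx=3,fy=3))
E
```

```text
clock: 12.4
position: [0.5149, -0.0842, 0.0355]
ee_rot: [-0.061, 0.998, 0.0, 0.0]
ft_force: [-0.4, -1.5, -2.6]
grip_width: 0.506
delta [0.0007 0.0013 0.0085] turn -0.0001 rows~ 0.2 tilt [ 0.001  0.    -1.   ] pos [ 0.5149 -0.0842  0.0355] F [-0.4 -1.5 -2.6] w 43.2 t 12.4 J [-0.34  0.33  0.48  1.96 -0.2   0.89  1.93]
```

View pics/s6.png

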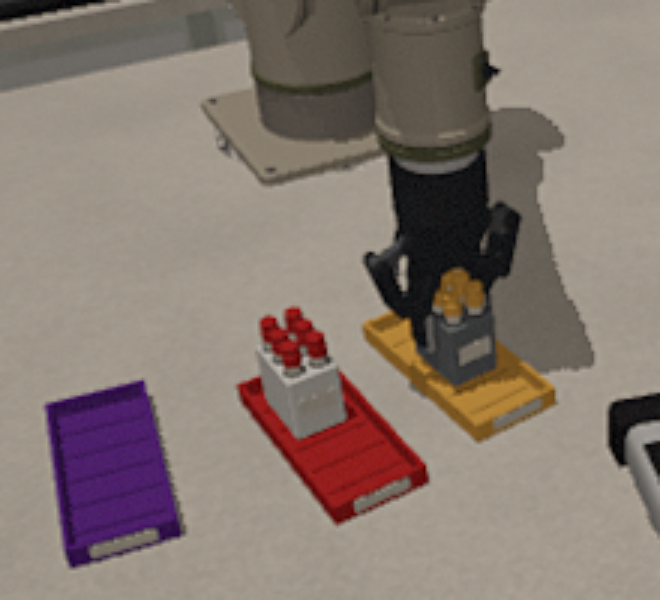

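The first rack stands upright in the red tray, and the yellow-capped rack hovers centrally in the yellow tray. Setting it down.

```bash
python3 -m handwheel '[{"jaw":35,"delta_pos":[0,0.001,0.002],"turn":0},{"jaw":35,"delta_pos":[0,0.001,0.004],"turn":0},{"jaw":35,"delta_pos":[0,0.001,0.006],"turn":0},{"jaw":35,"delta_pos":[0,0.001,0.008],"turn":0},{"jaw":35,"delta_pos":[0,0.001,0.009],"turn":0},{"jaw":35,"delta_pos":[0,0.001,0.009],"turn":0},{"jaw":35,"delta_pos":[0,0.001,0.009],"turn":0}]'
python3 plan.py 0.514 -0.083 0.027 7
```

```text
clock: 13.03
position: [0.5143, -0.0831, 0.0269]
ee_rot: [-0.061, 0.998, 0.0, -0.0]
ft_force: [-7.4, 1.7, 14.6]
grip_width: 0.512
delta [ 0.0003  0.0002 -0.0001] turn -0.0002 rows~ 0.0 tilt [-0.     0.001 -1.   ] pos [ 0.5143 -0.0831  0.0269] F [-7.4  1.7 14.6] w 43.7 t 13.0333 J [-0.34  0.35  0.48  1.96 -0.21  0.88  1.94]
```

In contact with the tray floor (about 15 N). Releasing and lifting.

```bash
python3 -m handwheel '[{"jaw":35,"delta_pos":[0,0,-0.001],"turn":0},{"jaw":46,"delta_pos":[0,0,-0.001],"turn":0},{"jaw":50,"delta_pos":[0,0,-0.001],"turn":0},{"jaw":60,"delta_pos":[0,0,-0.001],"turn":0},{"jaw":65,"delta_pos":[0,0,-0.001],"turn":0},{"jaw":65,"delta_pos":[0,0,-0.001],"turn":0},{"jaw":65,"delta_pos":[0,0,-0.001],"turn":0}]'
python3 -m handwheel '[{"jaw":65,"delta_pos":[0,0,-0.02],"turn":0},{"jaw":65,"delta_pos":[0,0,-0.05],"turn":0},{"jaw":80,"delta_pos":[0,0,-0.09],"turn":0},{"jaw":85,"delta_pos":[0,0,-0.13],"turn":0},{"jaw":85,"delta_pos":[0,0,-0.15],"turn":0},{"jaw":85,"delta_pos":[0,0,-0.15],"turn":0},{"jaw":85,"delta_pos":[0,0,-0.15],"turn":0}]'
python3 plan.py 0.615 0.268 0.17 6.1
```

```text
clock: 13.62
position: [0.5143, -0.0832, 0.0269]
ee_rot: [-0.061, 0.998, 0.0, 0.0]
ft_force: [0.3, -0.5, 0.2]
grip_width: 0.76
clock: 14.2
position: [0.515, -0.0832, 0.1781]
ee_rot: [-0.061, 0.998, 0.0, 0.001]
ft_force: [-0.4, -0.1, -0.2]
grip_width: 0.997
delta [-0.1419  0.3364  0.0085] turn 0.0049 rows~ 8.8 tilt [ 0.003  0.001 -1.   ] pos [ 0.515  -0.0832  0.1781] F [-0.4 -0.1 -0.2] w 85.2 t 14.2 J [-0.4   0.14  0.52  1.83 -0.08  1.19  1.84]
```

```bash
python3 -m handwheel '[{"jaw":85,"delta_pos":[-0.142,0.336,0.008],"turn":0.005},{"jaw":85,"delta_pos":[-0.142,0.336,0.008],"turn":0.005},{"jaw":85,"delta_pos":[-0.142,0.336,0.008],"turn":0.005},{"jaw":85,"delta_pos":[-0.142,0.336,0.008],"turn":0.005},{"jaw":85,"delta_pos":[-0.142,0.336,0.008],"turn":0.005},{"jaw":85,"delta_pos":[-0.142,0.336,0.008],"turn":0.005},{"jaw":85,"delta_pos":[-0.142,0.336,0.008],"turn":0.005},{"jaw":85,"delta_pos":[-0.142,0.336,0.008],"turn":0.005},{"jaw":85,"delta_pos":[-0.142,0.336,0.008],"turn":0.005},{"jaw":85,"delta_pos":[-0.142,0.336,0.008],"turn":0.005}]'
python3 -m handwheel '[{"jaw":85,"delta_pos":[0,0,0],"turn":0},{"jaw":85,"delta_pos":[0,0,0],"turn":0},{"jaw":85,"delta_pos":[0,0,0],"turn":0}]'
python3 plan.py 0.615 0.268 0.12 6.1
```

```text
clock: 15.03
position: [0.6125, 0.276, 0.1655]
ee_rot: [-0.057, 0.998, 0.001, -0.002]
ft_force: [-0.7, 0.6, -0.0]
grip_width: 0.991
clock: 15.28
position: [0.6144, 0.2657, 0.1682]
ee_rot: [-0.052, 0.999, -0.001, -0.001]
ft_force: [0.5, -0.5, -0.3]
grip_width: 0.996
delta [-0.0009  0.0023  0.0482] turn -0.0008 rows~ 1.2 tilt [-0.001 -0.001 -1.   ] pos [0.6144 0.2657 0.1682] F [ 0.5 -0.5 -0.3] w 85.0 t 15.2833 J [-0.72  0.48  0.34  1.43 -0.16  1.26  1.31]
```

```bash
python3 -m handwheel '[{"jaw":85,"delta_pos":[-0.001,0.002,0.02],"turn":0},{"jaw":85,"delta_pos":[-0.001,0.002,0.04],"turn":0},{"jaw":85,"delta_pos":[-0.001,0.002,0.048],"turn":0},{"jaw":85,"delta_pos":[-0.001,0.002,0.048],"turn":0},{"jaw":85,"delta_pos":[-0.001,0.002,0.048],"turn":0}]'
python3 plan.py 0.615 0.268 0.022 6.1
python3 - <<'E'
from h import *
cv2.imwrite("pics/s7.png",cv2.resize(camera("scene")[80:230,180:400,::-1],None,fx=3.6,fy=3.6))
E
```

```text
clock: 15.7
position: [0.6153, 0.2688, 0.1213]
ee_rot: [-0.052, 0.999, -0.0, -0.0]
ft_force: [-0.4, 0.4, 0.5]
grip_width: 0.995
delta [ 0.0004 -0.0007  0.0993] turn -0.0005 rows~ 2.4 tilt [-0. -0. -1.] pos [0.6153 0.2688 0.1213] F [-0.4  0.4  0.5] w 85.0 t 15.7 J [-0.72  0.52  0.33  1.47 -0.17  1.18  1.31]
```

View pics/s7.png

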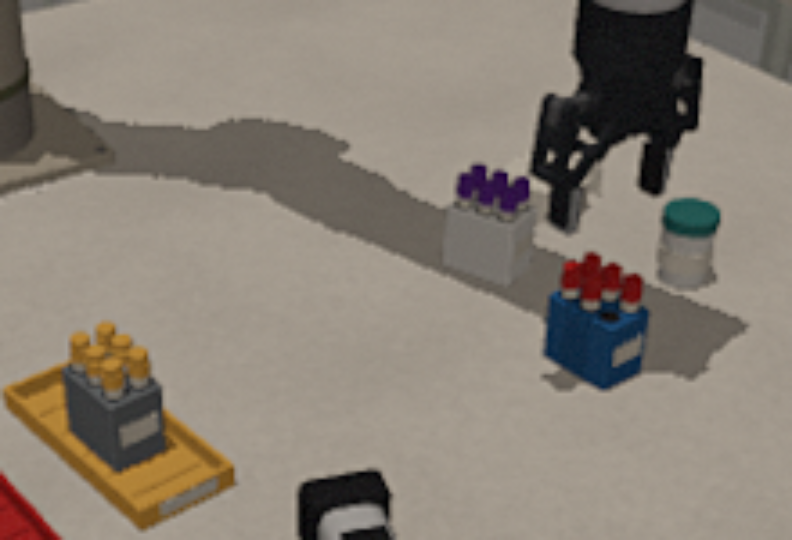

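Yellow-capped rack stands upright in the yellow tray (115,410). The fingers straddle the blue rack (597,335) and the pot (688,240) is clear. Descend and close.

```bash
python3 -m handwheel '[{"jaw":85,"delta_pos":[0,-0.001,0.02],"turn":0},{"jaw":85,"delta_pos":[0,-0.001,0.04],"turn":0},{"jaw":85,"delta_pos":[0,-0.001,0.06],"turn":0},{"jaw":85,"delta_pos":[0,-0.001,0.08],"turn":0},{"jaw":85,"delta_pos":[0,-0.001,0.099],"turn":0},{"jaw":85,"delta_pos":[0,-0.001,0.099],"turn":0},{"jaw":85,"delta_pos":[0,-0.001,0.099],"turn":0},{"jaw":85,"delta_pos":[0,-0.001,0.099],"turn":0}]'
python3 -m handwheel '[{"jaw":60,"delta_pos":[0,0,0],"turn":0},{"jaw":50,"delta_pos":[0,0,0],"turn":0},{"jaw":45,"delta_pos":[0,0,0],"turn":0},{"jaw":35,"delta_pos":[0,0,0],"turn":0},{"jaw":35,"delta_pos":[0,0,0],"turn":0},{"jaw":35,"delta_pos":[0,0,0],"turn":0},{"jaw":35,"delta_pos":[0,0,0],"turn":0}]' 40
python3 -m handwheel '[{"jaw":35,"delta_pos":[0,0,-0.01],"turn":0},{"jaw":35,"delta_pos":[0,0,-0.03],"turn":0},{"jaw":35,"delta_pos":[0,0,-0.06],"turn":0},{"jaw":35,"delta_pos":[0,0,-0.09],"turn":0},{"jaw":35,"delta_pos":[0,0,-0.12],"turn":0},{"jaw":35,"delta_pos":[0,0,-0.15],"turn":0},{"jaw":35,"delta_pos":[0,0,-0.15],"turn":0},{"jaw":35,"delta_pos":[0,0,-0.15],"turn":0}]' 
python3 plan.py 0.585 -0.206 0.172 4.2
```

```text
clock: 16.42
position: [0.6165, 0.269, 0.0241]
ee_rot: [-0.053, 0.999, 0.001, 0.001]
ft_force: [0.5, 0.1, -0.7]
grip_width: 0.993
clock: 17.0
position: [0.6158, 0.2692, 0.023]
ee_rot: [-0.053, 0.999, 0.001, 0.001]
ft_force: [-0.6, 0.9, 6.5]
grip_width: 0.511
clock: 17.67
position: [0.6161, 0.2688, 0.1742]
ee_rot: [-0.053, 0.999, 0.001, 0.002]
ft_force: [-0.7, -0.3, -3.1]
grip_width: 0.51
delta [ 0.0811 -0.4688  0.0013] turn 0.0103 rows~ 11.4 tilt [ 0.003  0.002 -1.   ] pos [0.6161 0.2688 0.1742] F [-0.7 -0.3 -3.1] w 43.6 t 17.6667 J [-0.72  0.48  0.34  1.42 -0.16  1.27  1.3 ]
```

```bash
python3 -m handwheel '[{"jaw":35,"delta_pos":[0.003,-0.015,0],"turn":0.001},{"jaw":35,"delta_pos":[0.008,-0.045,0],"turn":0.002},{"jaw":35,"delta_pos":[0.014,-0.08,0],"turn":0.003},{"jaw":35,"delta_pos":[0.02,-0.115,0],"turn":0.004},{"jaw":35,"delta_pos":[0.026,-0.15,0],"turn":0.005},{"jaw":35,"delta_pos":[0.032,-0.185,0],"turn":0.006},{"jaw":35,"delta_pos":[0.038,-0.22,0],"turn":0.007},{"jaw":35,"delta_pos":[0.043,-0.25,0],"turn":0.008},{"jaw":35,"delta_pos":[0.047,-0.27,0],"turn":0.009},{"jaw":35,"delta_pos":[0.047,-0.275,0],"turn":0.01}]'
python3 plan.py 0.585 -0.206 0.172 4.2
```

```text
clock: 18.5
position: [0.5957, -0.016, 0.1706]
ee_rot: [-0.034, 0.999, -0.001, -0.001]
ft_force: [0.6, -0.6, -1.9]
grip_width: 0.507
delta [ 0.0235 -0.1888 -0.0009] turn -0.0018 rows~ 4.6 tilt [-0.003 -0.002 -1.   ] pos [ 0.5957 -0.016   0.1706] F [ 0.6 -0.6 -1.9] w 43.3 t 18.5 J [-0.42  0.32  0.46  1.64 -0.15  1.21  1.7 ]
```

```bash
python3 -m handwheel '[{"jaw":35,"delta_pos":[0.002,-0.02,0],"turn":0},{"jaw":35,"delta_pos":[0.006,-0.05,0],"turn":0},{"jaw":35,"delta_pos":[0.01,-0.085,0],"turn":0},{"jaw":35,"delta_pos":[0.015,-0.12,0],"turn":0},{"jaw":35,"delta_pos":[0.02,-0.155,0],"turn":0},{"jaw":35,"delta_pos":[0.023,-0.18,0],"turn":0},{"jaw":35,"delta_pos":[0.024,-0.188,0],"turn":0},{"jaw":35,"delta_pos":[0.024,-0.188,0],"turn":0},{"jaw":35,"delta_pos":[0.024,-0.188,0],"turn":0}]'
python3 plan.py 0.585 -0.206 0.035 4.2
```

```text
clock: 19.25
position: [0.5873, -0.1981, 0.1708]
ee_rot: [-0.037, 0.999, 0.001, -0.001]
ft_force: [-0.6, 1.6, -2.5]
grip_width: 0.509
delta [ 0.0027 -0.0079  0.1358] turn 0.0004 rows~ 3.3 tilt [-0.002  0.001 -1.   ] pos [ 0.5873 -0.1981  0.1708] F [-0.6  1.6 -2.5] w 43.5 t 19.25 J [-0.16  0.39  0.53  1.58 -0.2   1.23  2.05]
```

```bash
python3 -m handwheel '[{"jaw":35,"delta_pos":[0.003,-0.008,0.02],"turn":0},{"jaw":35,"delta_pos":[0.003,-0.008,0.04],"turn":0},{"jaw":35,"delta_pos":[0.003,-0.008,0.05],"turn":0},{"jaw":35,"delta_pos":[0.003,-0.008,0.05],"turn":0},{"jaw":35,"delta_pos":[0.003,-0.008,0.05],"turn":0}]'
python3 plan.py 0.585 -0.206 0.035 4.2
python3 - <<'E'
from h import *
cv2.imwrite("pics/s8.png",cv2.resize(camera("scene")[80:280,60:280,::-1],None,fx=3,fy=3))
E
```

```text
clock: 19.67
position: [0.5856, -0.2055, 0.1217]
ee_rot: [-0.038, 0.999, 0.0, -0.0]
ft_force: [0.6, 0.5, -1.5]
grip_width: 0.511
delta [ 0.0005 -0.0005  0.0867] turn 0.0011 rows~ 2.1 tilt [-0.001  0.001 -1.   ] pos [ 0.5856 -0.2055  0.1217] F [ 0.6  0.5 -1.5] w 43.6 t 19.6667 J [-0.14  0.44  0.52  1.63 -0.23  1.14  2.08]
```

View pics/s8.png

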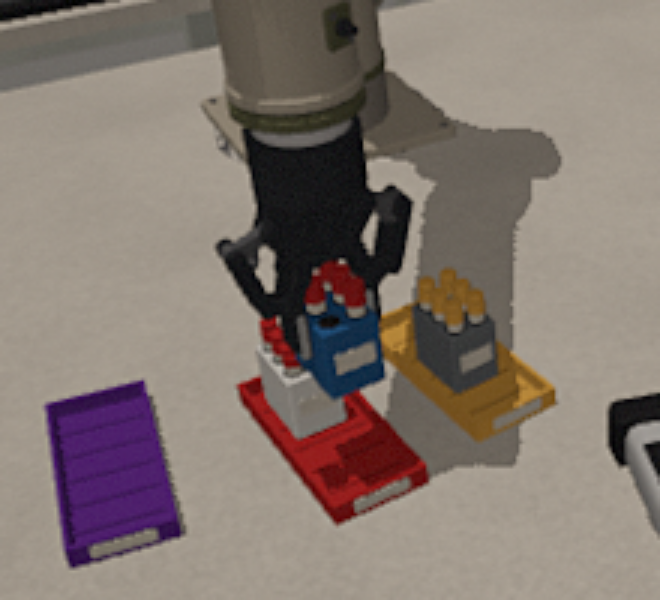

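The blue rack (343,340) hangs in line over the far half of the red tray. Lowering.

```bash
python3 -m handwheel '[{"jaw":35,"delta_pos":[0,0,0.015],"turn":0},{"jaw":35,"delta_pos":[0,0,0.03],"turn":0},{"jaw":35,"delta_pos":[0,0,0.045],"turn":0},{"jaw":35,"delta_pos":[0,0,0.06],"turn":0},{"jaw":35,"delta_pos":[0,0,0.072],"turn":0},{"jaw":35,"delta_pos":[0,0,0.08],"turn":0},{"jaw":35,"delta_pos":[0,0,0.086],"turn":0},{"jaw":35,"delta_pos":[0,0,0.088],"turn":0},{"jaw":35,"delta_pos":[0,0,0.088],"turn":0},{"jaw":35,"delta_pos":[0,0,0.088],"turn":0}]'
python3 plan.py 0.585 -0.206 0.027 4.2
```

```text
clock: 20.55
position: [0.5858, -0.2074, 0.0346]
ee_rot: [-0.037, 0.999, -0.0, 0.0]
ft_force: [0.4, -0.4, -1.9]
grip_width: 0.512
delta [0.0007 0.0015 0.0076] turn 0.0004 rows~ 0.2 tilt [ 0.001 -0.    -1.   ] pos [ 0.5858 -0.2074  0.0346] F [ 0.4 -0.4 -1.9] w 43.7 t 20.55 J [-0.11  0.54  0.48  1.69 -0.29  0.98  2.12]
```

```bash
python3 -m handwheel '[{"jaw":35,"delta_pos":[0,0.001,0.002],"turn":0},{"jaw":35,"delta_pos":[0,0.001,0.004],"turn":0},{"jaw":35,"delta_pos":[0,0.001,0.006],"turn":0},{"jaw":35,"delta_pos":[0,0.001,0.007],"turn":0},{"jaw":35,"delta_pos":[0,0.001,0.0075],"turn":0},{"jaw":35,"delta_pos":[0,0.001,0.0075],"turn":0},{"jaw":35,"delta_pos":[0,0.001,0.0075],"turn":0}]'
python3 plan.py 0.585 -0.206 0.027 4.2
```

```text
clock: 21.13
position: [0.5853, -0.2061, 0.027]
ee_rot: [-0.037, 0.999, 0.0, 0.0]
ft_force: [-3.6, 1.7, 5.0]
grip_width: 0.509
delta [0.0003 0.0001 0.    ] turn 0.0004 rows~ 0.0 tilt [ 0.     0.001 -1.   ] pos [ 0.5853 -0.2061  0.027 ] F [-3.6  1.7  5. ] w 43.5 t 21.1333 J [-0.1   0.55  0.48  1.7  -0.29  0.97  2.13]
```

Light contact with the floor (5 N). Release and lift.

```bash
python3 -m handwheel '[{"jaw":35,"delta_pos":[0,0,0],"turn":0},{"jaw":46,"delta_pos":[0,0,0],"turn":0},{"jaw":50,"delta_pos":[0,0,0],"turn":0},{"jaw":60,"delta_pos":[0,0,0],"turn":0},{"jaw":65,"delta_pos":[0,0,0],"turn":0},{"jaw":65,"delta_pos":[0,0,0],"turn":0},{"jaw":65,"delta_pos":[0,0,0],"turn":0}]'
python3 -m handwheel '[{"jaw":65,"delta_pos":[0,0,-0.02],"turn":0},{"jaw":65,"delta_pos":[0,0,-0.05],"turn":0},{"jaw":80,"delta_pos":[0,0,-0.09],"turn":0},{"jaw":85,"delta_pos":[0,0,-0.13],"turn":0},{"jaw":85,"delta_pos":[0,0,-0.15],"turn":0},{"jaw":85,"delta_pos":[0,0,-0.15],"turn":0},{"jaw":85,"delta_pos":[0,0,-0.15],"turn":0}]'
python3 plan.py 0.4555 0.292 0.17 22.7
```

```text
clock: 21.72
position: [0.5853, -0.2063, 0.0264]
ee_rot: [-0.037, 0.999, 0.0, -0.0]
ft_force: [-0.0, -0.4, -0.1]
grip_width: 0.761
clock: 22.3
position: [0.5859, -0.2064, 0.1776]
ee_rot: [-0.037, 0.999, -0.0, 0.001]
ft_force: [0.2, 0.1, -0.3]
grip_width: 0.995
delta [0.0929 0.5068 0.0072] turn -0.1024 rows~ 12.4 tilt [ 0.002 -0.    -1.   ] pos [ 0.5859 -0.2064  0.1776] F [ 0.2  0.1 -0.3] w 85.0 t 22.3 J [-0.15  0.38  0.54  1.57 -0.2   1.24  2.06]
```

```bash
python3 -m handwheel '[{"jaw":85,"delta_pos":[0.093,0.507,0.007],"turn":-0.102},{"jaw":85,"delta_pos":[0.093,0.507,0.007],"turn":-0.102},{"jaw":85,"delta_pos":[0.093,0.507,0.007],"turn":-0.102},{"jaw":85,"delta_pos":[0.093,0.507,0.007],"turn":-0.102},{"jaw":85,"delta_pos":[0.093,0.507,0.007],"turn":-0.102},{"jaw":85,"delta_pos":[0.093,0.507,0.007],"turn":-0.102},{"jaw":85,"delta_pos":[0.093,0.507,0.007],"turn":-0.102},{"jaw":85,"delta_pos":[0.093,0.507,0.007],"turn":-0.102},{"jaw":85,"delta_pos":[0.093,0.507,0.007],"turn":-0.102},{"jaw":85,"delta_pos":[0.093,0.507,0.007],"turn":-0.102}]'
python3 -m handwheel '[{"jaw":85,"delta_pos":[0,0,0],"turn":0},{"jaw":85,"delta_pos":[0,0,0],"turn":0},{"jaw":85,"delta_pos":[0,0,0],"turn":0}]'
python3 plan.py 0.4555 0.292 0.17 22.7
```

```text
clock: 23.13
position: [0.478, 0.1984, 0.1693]
ee_rot: [-0.196, 0.981, -0.0, -0.001]
ft_force: [1.6, 0.0, -0.5]
grip_width: 0.997
clock: 23.38
position: [0.4793, 0.1961, 0.1695]
ee_rot: [-0.196, 0.981, -0.0, -0.001]
ft_force: [0.2, -0.6, 0.5]
grip_width: 0.997
delta [-0.015   0.0976 -0.0006] turn -0.0003 rows~ 2.4 tilt [-0.002 -0.001 -1.   ] pos [0.4793 0.1961 0.1695] F [ 0.2 -0.6  0.5] w 85.1 t 23.3833 J [-0.68  0.14  0.22  1.83 -0.03  1.17  1.52]
```

```bash
python3 -m handwheel '[{"jaw":85,"delta_pos":[-0.015,0.098,0],"turn":0},{"jaw":85,"delta_pos":[-0.015,0.098,0],"turn":0},{"jaw":85,"delta_pos":[-0.015,0.098,0.01],"turn":0},{"jaw":85,"delta_pos":[-0.015,0.098,0.03],"turn":0},{"jaw":85,"delta_pos":[-0.015,0.098,0.047],"turn":0},{"jaw":85,"delta_pos":[-0.015,0.098,0.047],"turn":0},{"jaw":85,"delta_pos":[-0.015,0.098,0.047],"turn":0}]'
python3 plan.py 0.4555 0.292 0.022 22.7
python3 - <<'E'
from h import *
cv2.imwrite("pics/s9.png",cv2.resize(camera("scene")[80:230,180:400,::-1],None,fx=3.6,fy=3.6))
E
```

```text
clock: 23.97
position: [0.4561, 0.2911, 0.123]
ee_rot: [-0.195, 0.981, -0.001, -0.001]
ft_force: [0.4, -0.0, 0.6]
grip_width: 0.992
delta [-0.      0.0011  0.101 ] turn -0.0011 rows~ 2.4 tilt [-0.002 -0.002 -1.   ] pos [0.4561 0.2911 0.123 ] F [ 0.4 -0.   0.6] w 84.7 t 23.9667 J [-0.79  0.24  0.15  1.82 -0.04  1.09  1.34]
```

View pics/s9.png

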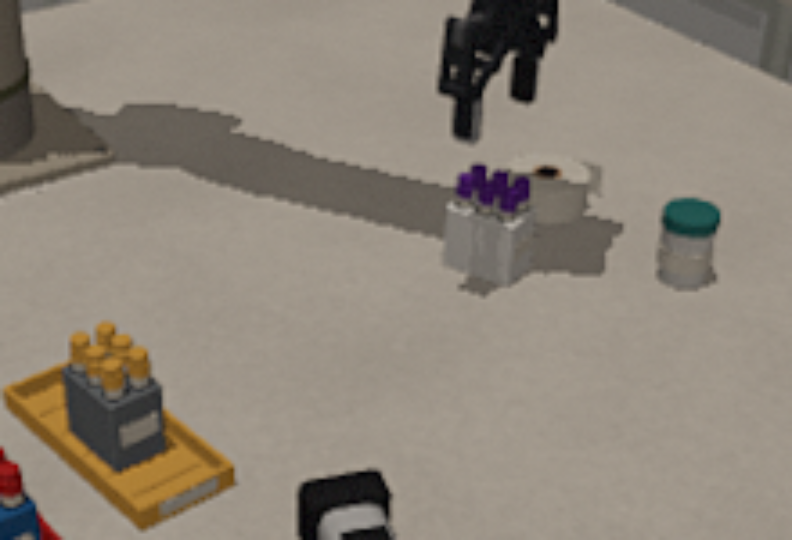

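Fingers are above the purple-capped rack (487,230), and the roll (550,190) is beyond the left finger with clearance.

```bash
python3 -m handwheel '[{"jaw":80,"delta_pos":[0,0.001,0.02],"turn":-0.001},{"jaw":80,"delta_pos":[0,0.001,0.04],"turn":-0.001},{"jaw":80,"delta_pos":[0,0.001,0.06],"turn":-0.001},{"jaw":80,"delta_pos":[0,0.001,0.08],"turn":-0.001},{"jaw":80,"delta_pos":[0,0.001,0.1],"turn":-0.001},{"jaw":80,"delta_pos":[0,0.001,0.101],"turn":-0.001},{"jaw":80,"delta_pos":[0,0.001,0.101],"turn":-0.001},{"jaw":80,"delta_pos":[0,0.001,0.101],"turn":-0.001}]'
python3 -m handwheel '[{"jaw":60,"delta_pos":[0,0,0],"turn":0},{"jaw":50,"delta_pos":[0,0,0],"turn":0},{"jaw":45,"delta_pos":[0,0,0],"turn":0},{"jaw":35,"delta_pos":[0,0,0],"turn":0},{"jaw":35,"delta_pos":[0,0,0],"turn":0},{"jaw":35,"delta_pos":[0,0,0],"turn":0},{"jaw":35,"delta_pos":[0,0,0],"turn":0}]' 40
python3 -m handwheel '[{"jaw":35,"delta_pos":[0,0,-0.01],"turn":0},{"jaw":35,"delta_pos":[0,0,-0.03],"turn":0},{"jaw":35,"delta_pos":[0,0,-0.06],"turn":0},{"jaw":35,"delta_pos":[0,0,-0.09],"turn":0},{"jaw":35,"delta_pos":[0,0,-0.12],"turn":0},{"jaw":35,"delta_pos":[0,0,-0.15],"turn":0},{"jaw":35,"delta_pos":[0,0,-0.15],"turn":0},{"jaw":35,"delta_pos":[0,0,-0.15],"turn":0}]' 
python3 plan.py 0.492 -0.366 0.172 -7.5
```

```text
clock: 24.68
position: [0.4567, 0.2942, 0.0245]
ee_rot: [-0.197, 0.98, 0.0, 0.001]
ft_force: [0.1, 0.2, 1.3]
grip_width: 0.936
clock: 25.27
position: [0.4561, 0.2946, 0.0239]
ee_rot: [-0.198, 0.98, 0.001, 0.001]
ft_force: [-1.8, 0.3, 7.9]
grip_width: 0.508
clock: 25.93
position: [0.4562, 0.2943, 0.1748]
ee_rot: [-0.198, 0.98, 0.001, 0.001]
ft_force: [-0.3, -0.9, -3.1]
grip_width: 0.51
delta [ 0.223  -0.6226  0.0014] turn 0.1684 rows~ 15.9 tilt [ 0.003  0.002 -1.   ] pos [0.4562 0.2943 0.1748] F [-0.3 -0.9 -3.1] w 43.6 t 25.9333 J [-0.79  0.19  0.15  1.77 -0.03  1.19  1.34]
```

```bash
python3 -m handwheel '[{"jaw":35,"delta_pos":[0.006,-0.016,0],"turn":0.005},{"jaw":35,"delta_pos":[0.016,-0.045,0],"turn":0.014},{"jaw":35,"delta_pos":[0.028,-0.078,0],"turn":0.023},{"jaw":35,"delta_pos":[0.04,-0.112,0],"turn":0.032},{"jaw":35,"delta_pos":[0.052,-0.145,0],"turn":0.041},{"jaw":35,"delta_pos":[0.064,-0.179,0],"turn":0.05},{"jaw":35,"delta_pos":[0.076,-0.212,0],"turn":0.06},{"jaw":35,"delta_pos":[0.086,-0.24,0],"turn":0.068},{"jaw":35,"delta_pos":[0.095,-0.265,0],"turn":0.075},{"jaw":35,"delta_pos":[0.1,-0.28,0],"turn":0.08}]'
python3 plan.py 0.492 -0.366 0.172 -7.5
```

```text
clock: 26.77
position: [0.4705, -0.0067, 0.1716]
ee_rot: [-0.071, 0.997, -0.0, -0.001]
ft_force: [-0.0, 0.3, -2.3]
grip_width: 0.507
delta [ 2.950e-02 -3.587e-01 -2.000e-04] turn 0.0868 rows~ 8.6 tilt [-0.002 -0.001 -1.   ] pos [ 0.4705 -0.0067  0.1716] F [-0.   0.3 -2.3] w 43.3 t 26.7667 J [-0.49  0.02  0.41  1.95 -0.01  1.17  1.64]
```

```bash
python3 -m handwheel '[{"jaw":35,"delta_pos":[0.002,-0.03,0],"turn":0.006},{"jaw":35,"delta_pos":[0.005,-0.065,0],"turn":0.015},{"jaw":35,"delta_pos":[0.008,-0.1,0],"turn":0.024},{"jaw":35,"delta_pos":[0.011,-0.135,0],"turn":0.033},{"jaw":35,"delta_pos":[0.014,-0.17,0],"turn":0.042},{"jaw":35,"delta_pos":[0.017,-0.205,0],"turn":0.05},{"jaw":35,"delta_pos":[0.02,-0.24,0],"turn":0.06},{"jaw":35,"delta_pos":[0.022,-0.27,0],"turn":0.068},{"jaw":35,"delta_pos":[0.025,-0.3,0],"turn":0.076},{"jaw":35,"delta_pos":[0.026,-0.315,0],"turn":0.08}]'
python3 plan.py 0.492 -0.366 0.172 -7.5
```

```text
clock: 27.6
position: [0.4909, -0.3217, 0.1716]
ee_rot: [0.054, 0.999, -0.001, -0.001]
ft_force: [-0.0, -0.3, -1.7]
grip_width: 0.51
delta [-0.0059 -0.044  -0.0003] turn 0.007 rows~ 1.1 tilt [-0.002 -0.001 -1.   ] pos [ 0.4909 -0.3217  0.1716] F [-0.  -0.3 -1.7] w 43.6 t 27.6 J [-0.06  0.33  0.68  1.68 -0.22  1.21  2.14]
```

```bash
python3 -m handwheel '[{"jaw":35,"delta_pos":[-0.003,-0.02,0],"turn":0.003},{"jaw":35,"delta_pos":[-0.005,-0.04,0],"turn":0.006},{"jaw":35,"delta_pos":[-0.006,-0.043,0.01],"turn":0.007},{"jaw":35,"delta_pos":[-0.006,-0.043,0.03],"turn":0.007},{"jaw":35,"delta_pos":[-0.006,-0.043,0.05],"turn":0.007},{"jaw":35,"delta_pos":[-0.006,-0.043,0.05],"turn":0.007},{"jaw":35,"delta_pos":[-0.006,-0.043,0.05],"turn":0.007},{"jaw":35,"delta_pos":[-0.006,-0.043,0.05],"turn":0.007}]'
python3 plan.py 0.492 -0.366 0.035 -7.5
python3 - <<'E'
from h import *
cv2.imwrite("pics/s10.png",cv2.resize(camera("scene")[80:280,60:280,::-1],None,fx=3,fy=3))
E
```

```text
clock: 28.27
position: [0.494, -0.3615, 0.1233]
ee_rot: [0.063, 0.998, 0.0, 0.0]
ft_force: [-0.4, -0.3, -1.2]
grip_width: 0.509
delta [ 0.0014 -0.0048  0.0883] turn 0.0016 rows~ 2.1 tilt [ 0.  0. -1.] pos [ 0.494  -0.3615  0.1233] F [-0.4 -0.3 -1.2] w 43.4 t 28.2667 J [ 0.04  0.44  0.67  1.66 -0.3   1.14  2.23]
```

View pics/s10.png

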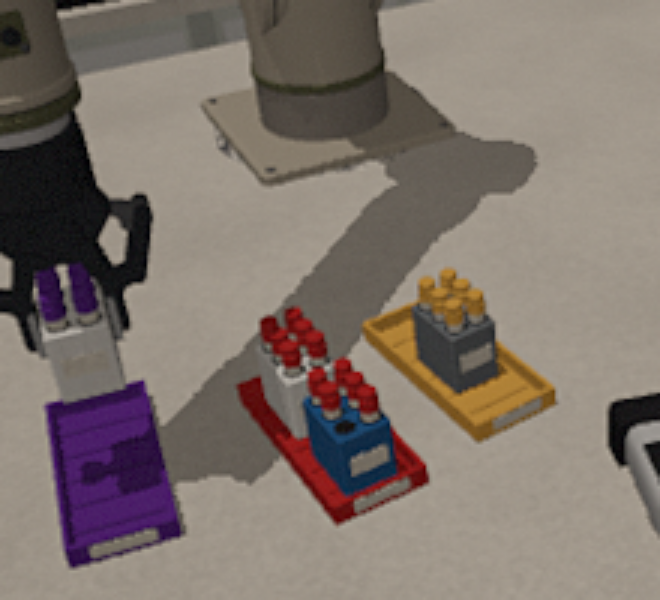

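Both red-capped racks stand in the red tray. The purple-capped rack is above its tray. Lowering with the small correction.

```bash
python3 -m handwheel '[{"jaw":35,"delta_pos":[0.001,-0.005,0.015],"turn":0.001},{"jaw":35,"delta_pos":[0.001,-0.005,0.03],"turn":0.001},{"jaw":35,"delta_pos":[0.001,-0.005,0.045],"turn":0.001},{"jaw":35,"delta_pos":[0.001,-0.005,0.06],"turn":0.001},{"jaw":35,"delta_pos":[0.001,-0.005,0.072],"turn":0.001},{"jaw":35,"delta_pos":[0.001,-0.005,0.08],"turn":0.001},{"jaw":35,"delta_pos":[0.001,-0.005,0.085],"turn":0.001},{"jaw":35,"delta_pos":[0.001,-0.005,0.088],"turn":0.001},{"jaw":35,"delta_pos":[0.001,-0.005,0.088],"turn":0.001},{"jaw":35,"delta_pos":[0.001,-0.005,0.088],"turn":0.001}]'
python3 plan.py 0.492 -0.366 0.028 -7.5
```

```text
clock: 29.15
position: [0.4925, -0.3668, 0.0353]
ee_rot: [0.065, 0.998, -0.0, 0.0]
ft_force: [-0.4, -0.3, -2.6]
grip_width: 0.508
delta [0.0006 0.0007 0.0073] turn 0.0004 rows~ 0.2 tilt [ 0.001 -0.    -1.   ] pos [ 0.4925 -0.3668  0.0353] F [-0.4 -0.3 -2.6] w 43.4 t 29.15 J [ 0.09  0.55  0.62  1.72 -0.37  0.99  2.28]
```

```bash
python3 -m handwheel '[{"jaw":35,"delta_pos":[0,0.001,0.002],"turn":0},{"jaw":35,"delta_pos":[0,0.001,0.004],"turn":0},{"jaw":35,"delta_pos":[0,0.001,0.006],"turn":0},{"jaw":35,"delta_pos":[0,0.001,0.007],"turn":0},{"jaw":35,"delta_pos":[0,0.001,0.0075],"turn":0},{"jaw":35,"delta_pos":[0,0.001,0.0075],"turn":0},{"jaw":35,"delta_pos":[0,0.001,0.0075],"turn":0}]'
python3 plan.py 0.492 -0.366 0.028 -7.5
python3 - <<'E'
from h import *
cv2.imwrite("pics/s11.png",cv2.resize(camera("scene")[80:280,60:280,::-1],None,fx=3,fy=3))
E
```

```text
clock: 29.73
position: [0.4923, -0.3655, 0.028]
ee_rot: [0.065, 0.998, 0.0, 0.0]
ft_force: [-2.5, 3.0, 6.8]
grip_width: 0.51
delta [ 0.0003 -0.0006  0.    ] turn 0.0004 rows~ 0.0 tilt [ 0.     0.001 -1.   ] pos [ 0.4923 -0.3655  0.028 ] F [-2.5  3.   6.8] w 43.5 t 29.7333 J [ 0.09  0.56  0.61  1.72 -0.38  0.98  2.29]
```

View pics/s11.png

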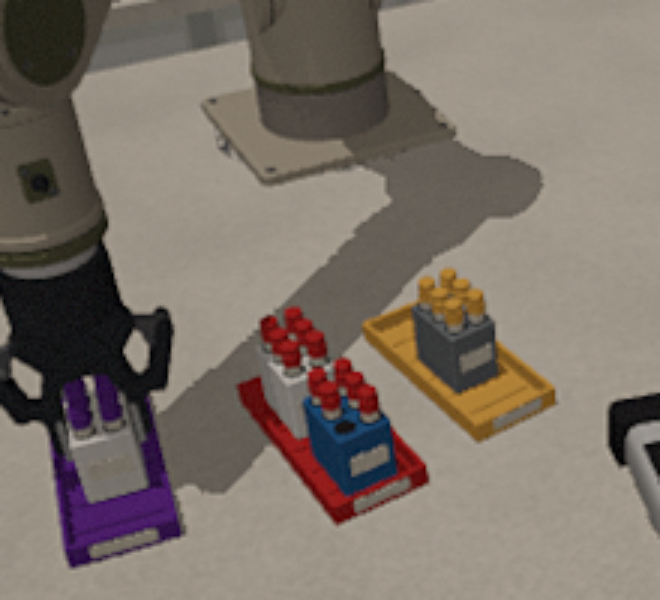

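The rack rests in the middle of the purple tray with light contact. Release, lift, and back away toward the base side.

```bash
python3 -m handwheel '[{"jaw":35,"delta_pos":[0,0,0],"turn":0},{"jaw":46,"delta_pos":[0,0,0],"turn":0},{"jaw":50,"delta_pos":[0,0,0],"turn":0},{"jaw":60,"delta_pos":[0,0,0],"turn":0},{"jaw":65,"delta_pos":[0,0,0],"turn":0},{"jaw":65,"delta_pos":[0,0,0],"turn":0},{"jaw":65,"delta_pos":[0,0,0],"turn":0}]'
python3 -m handwheel '[{"jaw":65,"delta_pos":[0,0,-0.02],"turn":0},{"jaw":65,"delta_pos":[0,0,-0.05],"turn":0},{"jaw":75,"delta_pos":[0,0,-0.09],"turn":0},{"jaw":80,"delta_pos":[0,0,-0.13],"turn":0},{"jaw":80,"delta_pos":[0,0,-0.17],"turn":0},{"jaw":80,"delta_pos":[0,0,-0.2],"turn":0},{"jaw":80,"delta_pos":[0,0,-0.2],"turn":0},{"jaw":80,"delta_pos":[0,0,-0.2],"turn":0}]'
python3 plan.py 0.40 0.2 0.25 0
```

```text
clock: 30.37
position: [0.4923, -0.3655, 0.0272]
ee_rot: [0.065, 0.998, 0.0, 0.0]
ft_force: [0.8, -0.2, 0.1]
grip_width: 0.761
clock: 31.03
position: [0.4929, -0.3662, 0.229]
ee_rot: [0.065, 0.998, -0.001, 0.002]
ft_force: [0.4, -0.2, -0.4]
grip_width: 0.939
delta [ 0.1653  0.5494 -0.022 ] turn -0.0413 rows~ 13.8 tilt [ 0.003 -0.001 -1.   ] pos [ 0.4929 -0.3662  0.229 ] F [ 0.4 -0.2 -0.4] w 80.2 t 31.0333 J [ 0.01  0.36  0.71  1.53 -0.24  1.34  2.19]
```

Clear the top view for a final check.

```bash
python3 -m handwheel '[{"jaw":80,"delta_pos":[0.1,0.38,-0.02],"turn":-0.04},{"jaw":80,"delta_pos":[0.1,0.38,-0.02],"turn":-0.04},{"jaw":80,"delta_pos":[0.1,0.38,-0.02],"turn":-0.04},{"jaw":80,"delta_pos":[0.1,0.38,-0.02],"turn":-0.04},{"jaw":80,"delta_pos":[0.1,0.38,-0.02],"turn":-0.04},{"jaw":80,"delta_pos":[0.1,0.38,-0.02],"turn":-0.04},{"jaw":80,"delta_pos":[0.1,0.38,-0.02],"turn":-0.04},{"jaw":80,"delta_pos":[0.1,0.38,-0.02],"turn":-0.04},{"jaw":80,"delta_pos":[0.1,0.38,-0.02],"turn":-0.04},{"jaw":80,"delta_pos":[0.1,0.38,-0.02],"turn":-0.04}]'
python3 -m handwheel '[{"jaw":80,"delta_pos":[0.03,0.2,0],"turn":0},{"jaw":80,"delta_pos":[0.03,0.2,0],"turn":0},{"jaw":80,"delta_pos":[0.03,0.2,0],"turn":0},{"jaw":80,"delta_pos":[0.03,0.2,0],"turn":0},{"jaw":80,"delta_pos":[0.03,0.2,0],"turn":0},{"jaw":80,"delta_pos":[0.03,0.2,0],"turn":0},{"jaw":80,"delta_pos":[0.03,0.2,0],"turn":0},{"jaw":80,"delta_pos":[0.03,0.2,0],"turn":0}]'
python3 - <<'E'
from h import *
t=camera("top");s=camera("scene")
cv2.imwrite("pics/t12.png",t[:,:,::-1]);cv2.imwrite("pics/s12.png",s[:,:,::-1])
E
```

```text
clock: 31.87
position: [0.4405, 0.0295, 0.2461]
ee_rot: [-0.001, 1.0, 0.0, -0.001]
ft_force: [0.4, 0.2, 0.9]
grip_width: 0.939
clock: 32.53
position: [0.4127, 0.2236, 0.246]
ee_rot: [0.002, 1.0, -0.001, -0.001]
ft_force: [0.3, 0.1, 0.3]
grip_width: 0.939
```

View pics/t12.png

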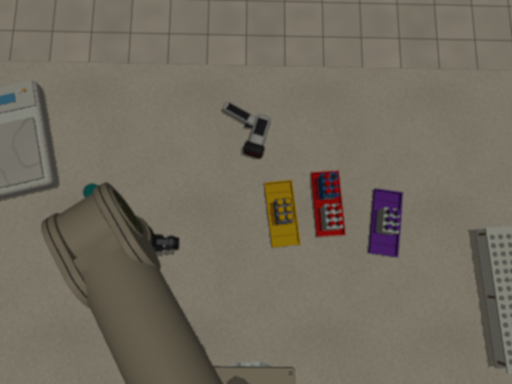

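View pics/s12.png

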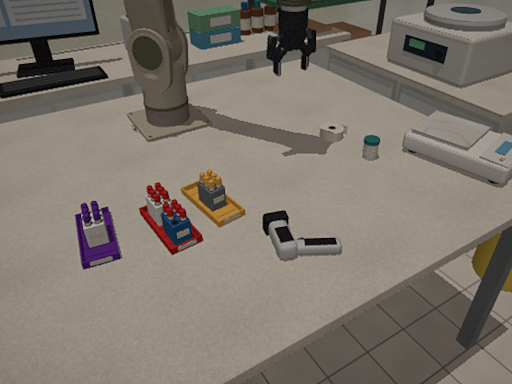

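```bash
python3 - <<'E'
from h import *
t=cv2.imread("pics/t12.png");cv2.imwrite("pics/c12.png",cv2.resize(t[160:270,255:415],None,fx=5,fy=5,interpolation=cv2.INTER_CUBIC))
s0=cv2.imread("pics/scene0.png").astype(int);s1=cv2.imread("pics/s12.png").astype(int);t0=cv2.imread("pics/top0.png").astype(int)
d=lambda a,b,r:round(float(np.abs(a-b)[r[1]:r[3],r[0]:r[2]].mean()),2)
print('scanner',d(s0,s1,(258,205,345,260)),d(t0,t.astype(int),(218,98,275,162)),'pot',d(s0,s1,(360,133,382,162)),'roll upper',d(s0,s1,(328,120,348,142)))
# nominal set-down poses (TCP at release) in tray frames
for n,p,c,a in [('RW',(.5003,-.2137),(.5424,-.2093),4.2),('RB',(.5853,-.2063),(.5424,-.2093),4.2),('Y',(.5143,-.0832),(.5138,-.0834),7),('P',(.4923,-.3655),(.492,-.3663),-7.5)]:
    a=np.radians(a);v=np.subtract(p,c);print(n,(np.array([[np.cos(a),np.sin(a)],[-np.sin(a),np.cos(a)]])@v).round(4))
    x=[(X,Y) for X,Y in[]]
# expected block-top outline drawn at measured place
E
```

```text
scanner 2.42 3.43 pot 1.79 roll upper 4.2
RW [-0.0423 -0.0013]
RB [ 0.043  -0.0001]
Y [0.0005 0.0001]
P [0.0002 0.0008]
```

View pics/c12.png

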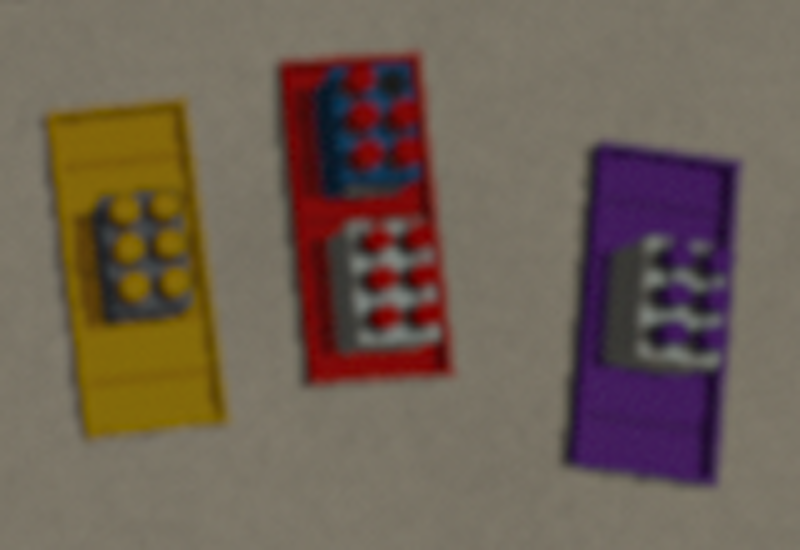

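```bash
python3 - <<'E'
from h import *
for n,uv,c,a,z in [('P',(681,302),(.492,-.3663),-7.5,.062),('Y caps',(148.5,247),(.5138,-.0834),7,.086),('RW caps',(398,278),(.5424,-.2093),4.2,.086),('RB mid caps',(383,117),(.5424,-.2093),4.2,.086)]:
    p=ray("top",(255+(uv[0]-2)/5,160+(uv[1]-2)/5),z)[0,:2]
    a=np.radians(a);v=p-np.array(c);print(n,(np.array([[np.cos(a),np.sin(a)],[-np.sin(a),np.cos(a)]])@v).round(4))
o=get_obs();print(o['clock'],o['ft_force'].round(2))
hand_in()
E
```

```text
P [0.0003 0.    ]
Y caps [ 0.0009 -0.0003]
RW caps [-0.0422  0.0005]
RB mid caps [ 0.0422 -0.0002]
32.6333 [0.36 0.15 0.01]
the job is handed in; nothing more can be done
```

All four racks are sorted into their trays, and the job was handed in at about 33 s of the 115 s allowed; hand-in gives no verdict.

- **Placing:** I gripped each rack across its 44 mm width at 40 N and lowered it to light contact with the tray floor (at most about 15 N at the wrist). I then released it and lifted straight up.
- **Rack positions:** The final top view puts the yellow- and purple-capped racks within 1 mm of their tray centres. The two red-capped racks sit at -42 mm (white) and +42 mm (blue) along the red tray, within 1 mm of its centreline. The recorded release positions agree within 2 mm.
- **Upright:** The final scene view shows all four racks upright, with the arm clear of everything. I judged the lean by eye only, since there is no depth measurement.
- **Bystanders:** The scanner, pot and label roll look unmoved when the scene views before and after are compared. The arm hid the label roll and most of the pot in the last top view, so those two were checked in the scene view only. The roll's image difference was slightly larger than the others', probably from the arm's shadow.

No check failed.

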